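Tighten the lid gluing press crisscross

ROBOT

A 7-joint arm with a two-finger parallel gripper is mounted at the origin on the work surface. World frame = base frame: x ahead of the robot, y to its left, z up, the work surface at z = 0. Lengths are in m, angles in rad, forces in N, time in s.
With the tool pointing down it reaches from about 0.4 to 0.85 m from the base axis. Payload 10.4 kg.
Tool frame: the origin (TCP) lies on the front face of the gripper's body, between the roots of the fingers; the fingertips stand 73 mm ahead of it and the grasp point (between the pads) lies 54 mm ahead of it; x points along the fingers, y is the direction in which the jaws open and shut, and the axes are right-handed (so a half turn about x gives the same grasp; the last joint's range is limited). The gripper opens to 85 mm and grips with 20 to 120 N. Pads are 22 mm wide; open, the fingers measure 114 mm over their backs; the gripper's body (76 mm by 85 mm) begins 54 mm behind the grasp point. The pads swing forward as they close: fully open they stand 13 mm farther back than shut.
Start: joints at [-1.227, 0.332, -0.065, 1.46, 0.022, 1.35, -0.088], TCP at [0.224, 0.583, 0.304] pointing down, gripper open.
Joint ranges: [-2.6, 2.6], [-0.5, 2.12], [-1.47, 1.34], [0.16, 2.42], [-1.27, 4.41], [0.06, 2.06], [-2.6, 2.6]. Speed limits (rad/s): [2.22, 2.22, 2.79, 2.79, 3.14, 3.14, 3.14].

INTERFACE

Orientations are given as a unit quaternion [x, y, z, w].
In Python, from workcell import manip gives the robot as it stands. The module is installed in compiled form; this text tells all that it offers.
- The arm moves only by the tool arm_command, never from a script. Its argument "moves" is a list that holds one entry, the list of rows, each a list of 5 numbers: the closure, from 0 (fully open) to 1 (shut), then the shift along the tool's x, y, z in units of 25 mm (1.0 is 25 mm), then the turn about the tool's x in degrees. A call has 1 to 12 rows; each row shifts and turns the commanded pose from where the row before left it, along the tool's axes as they then stand; what a row does not reach is not made up. A row lasts 1/12 s, in which the tool goes at most 41.7 mm and 7.16 degrees, less where a joint would pass 70% of its speed; a pose out of reach is approached as far as the arm can. A call is refused whole if a number of a shift passes 1 or a number of a turn 7.16, either way. A call with a gripper value outside its range is refused whole. The fingers move at their own pace and stop on an object; "force" is the grip in N (left out, the last holds). Time passes only in rows, so rows that do not move let the fingers close. It gives the time, the measured TCP pose, the force and the opening at its end, in the units of the state.
- manip.get_obs(): the state, without advancing time (a new reading comes with each control period).
- manip.camera(name): name is "side" or "top" or "wrist"; returns the picture (384x512x3 uint8, red, green, blue); there is no depth.
- manip.camera_info(name): a dict with "vfov" (degrees; the focal length in pixels is half the picture's height over the tangent of half this angle, whatever the lens; pixels are square), "cx", "cy" (the principal point, pixels), "pose" (4x4, takes a point from camera to world coordinates). Camera axes: x right, y down, z forward; pixel columns grow to the right and rows downward; lengths in m; the calibration is good to about 2 mm. A picture is of the moment at which its call begins: read the wrist's pose just before it. camera_info takes no time and is no camera call; for the wrist camera it gives the pose at the moment of the call.
- manip.hand_in(): hands the job in, once; it reports no verdict.
Trained networks look in the newest picture that a camera, given by its name, has taken for a name from the list of things; names that differ only in an ending like _2 or _b are one class to them, and where a whole thing is asked for, a point or a joint stands for the part that bears it (a point fixed in the world has none). Each returns a list of dicts, best first, with "confidence" (0 to 1); they miss things now and then, are a little off and sometimes report something else, mostly with a low value. They report only what shows in the picture. A call takes as long as a camera call. They do not tell look-alikes from the thing itself.
- manip.regions_of(query, camera): "mask" (384x512 bool, what is visible of it) and "rect" ([left, top, right, bottom] in pixels, round what is visible of it).
- manip.pinpoint(query, camera): "pixel" ([row, column] in pixels: a listed point, or the origin of a listed thing).
The state is a dict: "clock": time; "joint_pos": joint angles; "joint_velocities": joint speeds; "tau": joint torques, N m; "position": TCP position; "ee_rot": TCP orientation; "ft_force": force on the tool from outside, world axes, zero at the start; "torque": the same for the moment, N m; "grip_width": opening from 0.0 (shut) to 1.0 (fully open).
Only numpy, scipy, OpenCV 4.12 (cv2) and the standard library are available. Lean on these libraries where they do the work, as an engineer would, in place of code of your own. Each camera call takes 0.05 s, during which the arm holds its last target.

TASK

Clamp the lid blank evenly in the gluing press by tightening the four square-knobbed hand screws clockwise, in crisscross order (each screw followed by the one opposite it), over two passes. First turn each screw by feel just until it is snug on the press plate; only when all four are snug, give each a further eighth of a turn, crisscross again, and do not overtighten or disturb anything around.

Things in the scene. Friction and masses are not known exactly. Their poses are not given: they have to be found in the camera images.
- press: Gluing press: plywood board 220 x 220 x 18 mm fixed to the table, a 130 mm square, 20 mm thick glued lid blank on its middle. Origin: centre of the board's underside. Hand screws 1, 2, 3, 4 stand towards its corners, at 45, 135, 225, 315 degrees from its x axis, each 75 mm from the centre; 1 is opposite 3, 2 opposite 4. Their posts stand outside, 105 mm from the centre.
- plate: Loose aluminium press plate, 140 x 140 x 14 mm, lying on the lid blank under the four screws; origin at the centre of its underside, its top 52 mm above the table.
- grip1 (a point): Grip point of screw 1's black square knob, on the vertical screw axis, 120 mm above the table. It is an upright square block, 26 mm by 26 mm (sides along x and y), from 102 to 130 mm above the table, on a 40 mm disc; pinch it across two flats from above. Clockwise from above tightens (its yaw falls); its height stays. Its hub is springy (2 N m per rad), so it springs back a little when let go; the screw itself stays.
- grip2 (a point): Grip point of screw 2's black square knob, on the vertical screw axis, 120 mm above the table. It is an upright square block, 26 mm by 26 mm (sides along x and y), from 102 to 130 mm above the table, on a 40 mm disc; pinch it across two flats from above. Clockwise from above tightens (its yaw falls); its height stays. Its hub is springy (2 N m per rad), so it springs back a little when let go; the screw itself stays.
- grip3 (a point): Grip point of screw 3's black square knob, on the vertical screw axis, 120 mm above the table. It is an upright square block, 26 mm by 26 mm (sides along x and y), from 102 to 130 mm above the table, on a 40 mm disc; pinch it across two flats from above. Clockwise from above tightens (its yaw falls); its height stays. Its hub is springy (2 N m per rad), so it springs back a little when let go; the screw itself stays.
- grip4 (a point): Grip point of screw 4's black square knob, on the vertical screw axis, 120 mm above the table. It is an upright square block, 26 mm by 26 mm (sides along x and y), from 102 to 130 mm above the table, on a 40 mm disc; pinch it across two flats from above. Clockwise from above tightens (its yaw falls); its height stays. Its hub is springy (2 N m per rad), so it springs back a little when let go; the screw itself stays.
- foot1: Steel foot of screw 1, rubber-faced, 32 mm across, under the bracket arm; origin: centre of its underside. It sinks 1 mm per rad. The knob turns loosely (0.04 N m) through an unseen slack of 0.1 to 0.8 rad, other for each screw; then the foot meets the plate and resistance climbs by about 0.3 N m per rad, the push on the plate by about 25 N per rad. Snug: the climb is clearly felt, some 0.06 N m above loose.
- foot2: Steel foot of screw 2, rubber-faced, 32 mm across, under the bracket arm; origin: centre of its underside. It sinks 1 mm per rad. The knob turns loosely (0.04 N m) through an unseen slack of 0.1 to 0.8 rad, other for each screw; then the foot meets the plate and resistance climbs by about 0.3 N m per rad, the push on the plate by about 25 N per rad. Snug: the climb is clearly felt, some 0.06 N m above loose.
- foot3: Steel foot of screw 3, rubber-faced, 32 mm across, under the bracket arm; origin: centre of its underside. It sinks 1 mm per rad. The knob turns loosely (0.04 N m) through an unseen slack of 0.1 to 0.8 rad, other for each screw; then the foot meets the plate and resistance climbs by about 0.3 N m per rad, the push on the plate by about 25 N per rad. Snug: the climb is clearly felt, some 0.06 N m above loose.
- foot4: Steel foot of screw 4, rubber-faced, 32 mm across, under the bracket arm; origin: centre of its underside. It sinks 1 mm per rad. The knob turns loosely (0.04 N m) through an unseen slack of 0.1 to 0.8 rad, other for each screw; then the foot meets the plate and resistance climbs by about 0.3 N m per rad, the push on the plate by about 25 N per rad. Snug: the climb is clearly felt, some 0.06 N m above loose.
- basket1: Lidded round basket, 110 mm diameter, 120 mm tall with its knob; a bystander, leave alone. Origin at its underside.
- basket2: Lidded round basket, 100 mm diameter, 115 mm tall with its knob; a bystander, leave alone. Origin at its underside.
- glue: Glue bottle, 48 mm diameter, 110 mm tall; a bystander, leave alone. Origin at its underside.
- woodknob: Small turned wooden lid knob, 28 mm diameter, 25 mm tall, standing on the middle of the press plate; a bystander, leave alone. Origin at its underside.
- tape: Roll of tape, 68 mm diameter, 22 mm tall, lying flat beside the press; a bystander, leave alone. Origin at its underside.
- brush: Flat glue brush lying on the table; a bystander, leave alone. Origin at its underside.
- blank: Spare square lid blank, 110 x 110 x 12 mm, lying beside the press; a bystander, leave alone. Origin at its underside.
Not all that is in view belongs to the job. What is meant by the plate is not black or blue, and is the smaller of those in its own colour.

How it is judged:
By the outcome, as a careful person would: the job done as asked, in the order asked, and still so for the second after the job is handed in, with the robot touching nothing.
It also fails if it takes over 72 s, if anything falls off the work surface, if the arm or the gripper's body presses on something with over 40 N, if the wrist force passes 120 N, or if a joint passes its speed limit or range.

## Working session

There is one attempt and no reset: what is moved stays moved. The work goes in short steps, Python scripts to look and compute and a tool call to move; the robot and the scene stay as the last step left them, time stands still between calls to the robot, and variables do not carry over. Pictures are saved under pics/ and viewed, and the job is handed in when it is done.

Besides the shell and the picture viewer there is one more tool, called after "Request:" by a JSON object that holds its "method" and its "body". arm_command: Moves the arm, as the interface text tells. Its arguments: {"type":"object","properties":{"moves":{"type":"array","items":{"type":"array","items":{"type":"array","items":{"type":"number"}}}},"force":{"type":"number"}},"required":["moves"]}

```bash
mkdir -p pics; ls; python3 - <<'E'
from workcell import manip
import cv2,numpy as np
o=manip.get_obs()
for k,v in o.items(): print(k,np.round(v,3))
for n in ["side","top","wrist"]:
    i=manip.camera_info(n);print(n,i["vfov"],i["cx"],i["cy"],np.round(i["pose"],3).tolist())
    im=manip.camera(n);cv2.imwrite(f"pics/{n}0.png",im[:,:,::-1])
E
```

```text
pics
clock 0.0
joint_pos [-1.227  0.333 -0.065  1.461  0.022  1.35  -0.089]
joint_velocities [-0.001 -0.     0.    -0.001  0.     0.001  0.001]
tau [-0.0000e+00 -6.2545e+01  4.9000e-02 -3.9162e+01  1.6000e-02  1.0000e-02
 -0.0000e+00]
position [0.224 0.583 0.303]
ee_rot [ 0.128  0.695 -0.129  0.695]
ft_force [ 0.632 -0.548  0.797]
torque [0.042 0.006 0.025]
grip_width 0.999
side 50.25566966972548 259.31220359805684 193.33962080262827 [[0.747, -0.348, 0.567, -0.226], [-0.665, -0.419, 0.618, -0.757], [0.023, -0.839, -0.544, 0.744], [0.0, 0.0, 0.0, 1.0]]
top 48.57781920395469 255.00137393488404 192.82339461952822 [[0.001, -0.996, 0.084, 0.364], [-1.0, -0.001, -0.003, -0.019], [0.003, -0.084, -0.996, 1.309], [0.0, 0.0, 0.0, 1.0]]
wrist 67.99785175234817 261.66022099449543 193.55191242542625 [[0.36, 0.884, 0.299, 0.147], [0.933, -0.34, -0.117, 0.613], [-0.001, 0.32, -0.947, 0.373], [0.0, 0.0, 0.0, 1.0]]
```

View pics/top0.png

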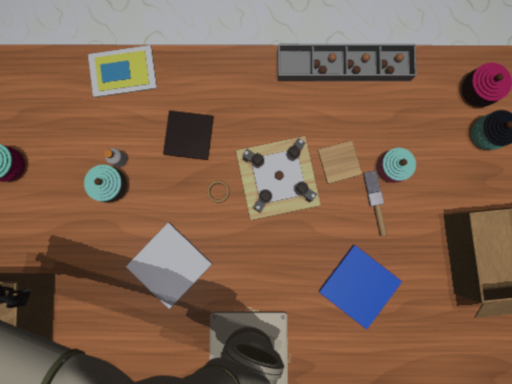

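View pics/side0.png

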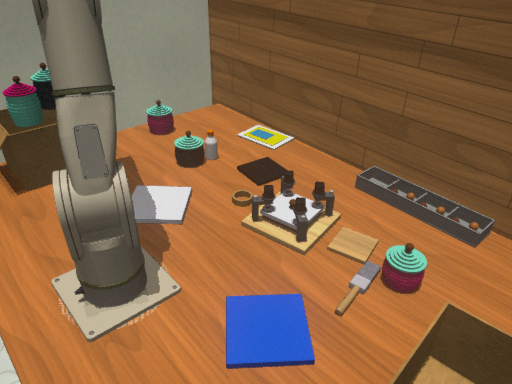

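```bash
python3 - <<'E'
from workcell import manip
import numpy as np
for n in ["top","side"]:
    for q in ["press","plate","grip1","grip2","grip3","grip4","foot1","woodknob"]:
        r=manip.pinpoint(q,n); print(n,q,[(np.round(a["pixel"],1).tolist(),round(a["confidence"],2)) for a in r][:6])
print(manip.get_obs()["clock"])
E
```

```text
top press []
top plate [([178.3, 281.1], 0.81), ([289.6, 354.3], 0.74), ([138.1, 188.1], 0.62), ([263.3, 172.0], 0.55)]
top grip1 [([159.5, 256.0], 0.67), ([151.2, 297.3], 0.62), ([186.2, 303.2], 0.54), ([194.9, 261.8], 0.51)]
top grip2 [([159.5, 256.0], 0.67), ([151.2, 297.3], 0.62), ([186.2, 303.2], 0.54), ([194.9, 261.8], 0.51)]
top grip3 [([159.5, 256.0], 0.67), ([151.2, 297.3], 0.62), ([186.2, 303.2], 0.54), ([194.9, 261.8], 0.51)]
top grip4 [([159.5, 256.0], 0.67), ([151.2, 297.3], 0.62), ([186.2, 303.2], 0.54), ([194.9, 261.8], 0.51)]
top foot1 []
top woodknob [([177.4, 275.8], 0.64)]
side press [([220.6, 298.1], 0.29)]
side plate [([329.9, 266.8], 0.9), ([212.2, 290.6], 0.88), ([174.0, 261.5], 0.74), ([206.5, 157.7], 0.64)]
side grip1 [([203.7, 300.5], 0.63), ([190.9, 268.9], 0.51), ([189.4, 319.0], 0.5), ([174.3, 288.9], 0.42)]
side grip2 [([203.7, 300.5], 0.63), ([190.9, 268.9], 0.51), ([189.4, 319.0], 0.5), ([174.3, 288.9], 0.42)]
side grip3 [([203.7, 300.5], 0.63), ([190.9, 268.9], 0.51), ([189.4, 319.0], 0.5), ([174.3, 288.9], 0.42)]
side grip4 [([203.7, 300.5], 0.63), ([190.9, 268.9], 0.51), ([189.4, 319.0], 0.5), ([174.3, 288.9], 0.42)]
side foot1 [([289.1, 355.1], 0.63), ([192.4, 286.1], 0.62), ([207.1, 267.5], 0.61), ([208.3, 316.2], 0.55), ([222.2, 296.3], 0.45)]
side woodknob [([206.0, 292.1], 0.49)]
0.95
```

```bash
cat > h.py <<'E'
from workcell import manip
import numpy as np,cv2
def proj(n,P,info=None):
    i=info or manip.camera_info(n);T=np.array(i["pose"]);f=192/np.tan(np.radians(i["vfov"]/2))
    p=(np.atleast_2d(P)-T[:3,3])@T[:3,:3]
    return np.c_[i["cx"]+f*p[:,0]/p[:,2], i["cy"]+f*p[:,1]/p[:,2]]
def plane(n,rc,z,info=None):
    i=info or manip.camera_info(n);T=np.array(i["pose"]);f=192/np.tan(np.radians(i["vfov"]/2))
    rc=np.atleast_2d(rc).astype(float)
    d=np.c_[(rc[:,1]-i["cx"])/f,(rc[:,0]-i["cy"])/f,np.ones(len(rc))]@T[:3,:3].T
    t=(z-T[2,3])/d[:,2]
    return T[:3,3]+d*t[:,None]
E
python3 - <<'E'
from h import *
tp=[[159.5,256],[151.2,297.3],[186.2,303.2],[194.9,261.8]]
sp=[[174.3,288.9],[189.4,319],[203.7,300.5],[190.9,268.9]]
a=plane("top",tp,.12);print(a.round(4), a.mean(0), np.linalg.norm(a-a.mean(0),axis=1))
b=plane("side",sp,.12);print(b.round(4),b.mean(0), np.linalg.norm(b-b.mean(0),axis=1))
print(plane("top",[[178.3,281.1]],.052-.014),plane("top",[[177.4,275.8]],.052),plane("side",[[206,292.1]],.052))
d=(a-a.mean(0))[:,:2];print(np.degrees(np.arctan2(d[:,1],d[:,0])))
im=cv2.imread("pics/top0.png");cv2.imwrite("pics/topc.png",cv2.resize(im[130:225,230:325],None,fx=6,fy=6,interpolation=cv2.INTER_CUBIC))
im=cv2.imread("pics/side0.png");cv2.imwrite("pics/sidec.png",cv2.resize(im[160:255,235:345],None,fx=6,fy=6,interpolation=cv2.INTER_CUBIC))
E
```

```text
[[ 0.5588 -0.0248  0.12  ]
 [ 0.5827 -0.1417  0.12  ]
 [ 0.4832 -0.1575  0.12  ]
 [ 0.4585 -0.0411  0.12  ]] [ 0.52078941 -0.09129641  0.12      ] [0.0765711  0.07980708 0.07616599 0.07995051]
[[ 0.5626 -0.0271  0.12  ]
 [ 0.5685 -0.1424  0.12  ]
 [ 0.4749 -0.1585  0.12  ]
 [ 0.4526 -0.0567  0.12  ]] [ 0.51465726 -0.09616957  0.12      ] [0.08409024 0.07098289 0.07388733 0.07350235]
[[ 0.51518599 -0.10079173  0.038     ]] [[ 0.51620104 -0.08412582  0.052     ]] [[ 0.5232664  -0.08551228  0.052     ]]
[  60.23096498  -39.1611594  -119.61012851  141.15018002]
```

View pics/topc.png

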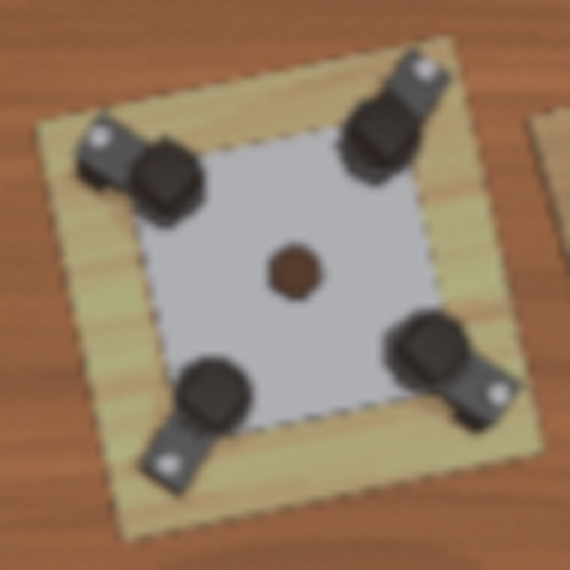

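View pics/sidec.png

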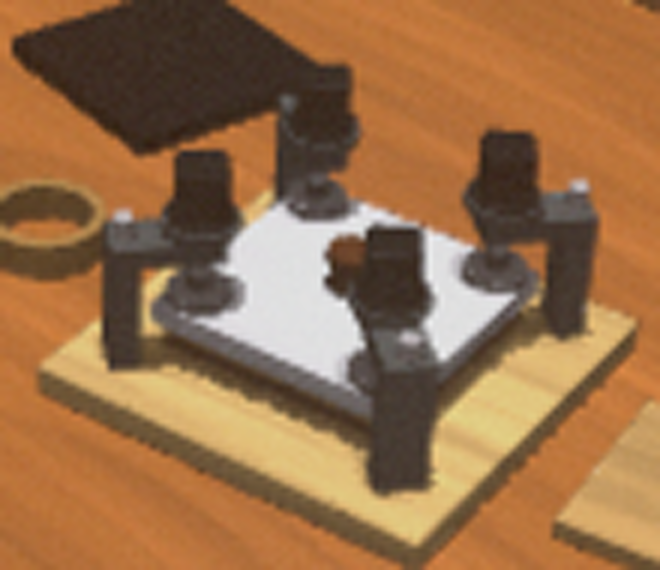

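```bash
python3 - <<'E'
from h import *
from scipy.spatial.transform import Rotation as R
from scipy.optimize import least_squares
o=manip.get_obs();print(R.from_quat(o["ee_rot"]).as_matrix().round(3),o["position"])
it=manip.camera_info("top");iS=manip.camera_info("side")
ct=np.array([[38,122],[455,38],[543,452],[125,540]])/6+[230,130]   # far-left, far-right, near-right, near-left (image)
# world: image up=+x, left=+y
cb=np.array([[.11,.11],[.11,-.11],[-.11,-.11],[-.11,.11]])
cs=np.array([[635,322],[418,562],[40,375]])/6+[235,160]
k=.075/np.sqrt(2);kn=np.array([[k,k],[k,-k],[-k,-k],[-k,k]])
tp=np.array([[159.5,256],[151.2,297.3],[186.2,303.2],[194.9,261.8]])[:,::-1]
def pts(v,l,z):
    c,s=np.cos(v[2]),np.sin(v[2]);return np.c_[l@np.array([[c,s],[-s,c]])+v[:2],np.full(len(l),z)]
def res(v,w=0):
    r1=proj("top",pts(v,cb,.018),it)-ct
    r2=proj("top",pts(v,kn,.12),it)-tp
    sb=proj("side",pts(v,cb,.018),iS)
    if w: print(r1.round(1).tolist(),r2.round(1).tolist(),sb.round(0).tolist())
    r3=proj("side",pts(v,cb[[1,2,3]],.018),iS)-cs
    if w: print(r3.round(1).tolist())
    return np.r_[r1.ravel(),r2.ravel(),r3.ravel()*.5]
s=least_squares(res,[.517,-.09,.2],loss="soft_l1");print(s.x,np.degrees(s.x[2]));res(s.x,1);print(pts(s.x,kn,.12))
E
```

```text
[[-0.     0.359  0.933]
 [ 0.     0.933 -0.359]
 [-1.     0.    -0.   ]] [0.22413833 0.58343173 0.3039242 ]
[ 0.51972893 -0.09355931  0.2054949 ] 11.773990735239623
[[-0.5, -0.3], [-0.0, -0.7], [0.7, 0.2], [-0.5, 0.2]] [[2.1, -0.7], [-2.5, 0.1], [-0.4, 1.6], [4.0, 0.5]] [[282.0, 189.0], [342.0, 213.0], [305.0, 251.0], [241.0, 221.0]]
[[1.5, -0.3], [0.2, -2.6], [-0.8, -1.9]]
[[ 0.56082466 -0.03082064  0.12      ]
 [ 0.5824676  -0.13465504  0.12      ]
 [ 0.4786332  -0.15629799  0.12      ]
 [ 0.45699025 -0.05246359  0.12      ]]
```

Request:
{"method": "arm_command", "body": {"moves": [[[0,0,-1,1,0],[0,0,-1,1,0],[0,0,-1,1,0],[0,0,-1,1,0],[0,0,-1,1,0],[0,0,-1,1,0],[0,0,-1,1,0],[0,0,-1,1,0],[0,0,-1,1,0],[0,0,-1,1,0],[0,0,-1,1,0],[0,0,-1,1,0]]], "force": 60}}

```text
clock: 1.95
position: [0.397, 0.1941, 0.3042]
ee_rot: [0.129, 0.695, -0.129, 0.695]
ft_force: [1.1, 0.5, -0.7]
grip_width: 0.999
```

Request:
{"method": "arm_command", "body": {"moves": [[[0,0,-1,1,0],[0,0,-1,1,0],[0,0,-1,1,0],[0,0,-1,1,0],[0,0,-1,1,0],[0,0,-1,1,0],[0,0,-1,1,0],[0,0,-1,1,0],[0,0,-1,0.7,0],[0,0,0,0,0]]]}}

```text
clock: 2.78
position: [0.5192, -0.0987, 0.3042]
ee_rot: [0.131, 0.694, -0.132, 0.695]
ft_force: [-0.5, -0.1, 0.5]
grip_width: 1.005
```

```bash
python3 - <<'E'
from h import *
import pickle
o=manip.get_obs();print({k:np.round(v,3).tolist() for k,v in o.items()})
i=manip.camera_info("wrist");im=manip.camera("wrist")
r=manip.pinpoint("grip1","wrist");print([(np.round(a["pixel"],1).tolist(),round(a["confidence"],2)) for a in r])
pickle.dump((i,im,r),open("w1.pkl","wb"))
print(plane("wrist",[a["pixel"] for a in r],.12,i).round(4))
cv2.imwrite("pics/w1.png",cv2.resize(im[:,:,::-1],(800,600),interpolation=cv2.INTER_CUBIC))
E
```

```text
{'clock': 2.783, 'joint_pos': [-0.475, 0.118, 0.627, 1.746, -0.069, 1.3, 1.364], 'joint_velocities': [-0.048, -0.036, -0.074, 0.035, 0.009, 0.011, -0.117], 'tau': [-0.933, -34.04, 1.652, -39.5, -0.844, -0.204, 1.742], 'position': [0.519, -0.099, 0.304], 'ee_rot': [0.131, 0.694, -0.132, 0.695], 'ft_force': [-0.54, -0.098, 0.492], 'torque': [-0.04, 0.027, -0.083], 'grip_width': 1.005}
[([200.9, 351.4], 0.91), ([171.7, 193.2], 0.89), ([108.4, 292.1], 0.87), ([257.3, 257.1], 0.66)]
[[ 0.5606 -0.0236  0.12  ]
 [ 0.4798 -0.1511  0.12  ]
 [ 0.4605 -0.0479  0.12  ]
 [ 0.5848 -0.1298  0.12  ]]
```

View pics/w1.png

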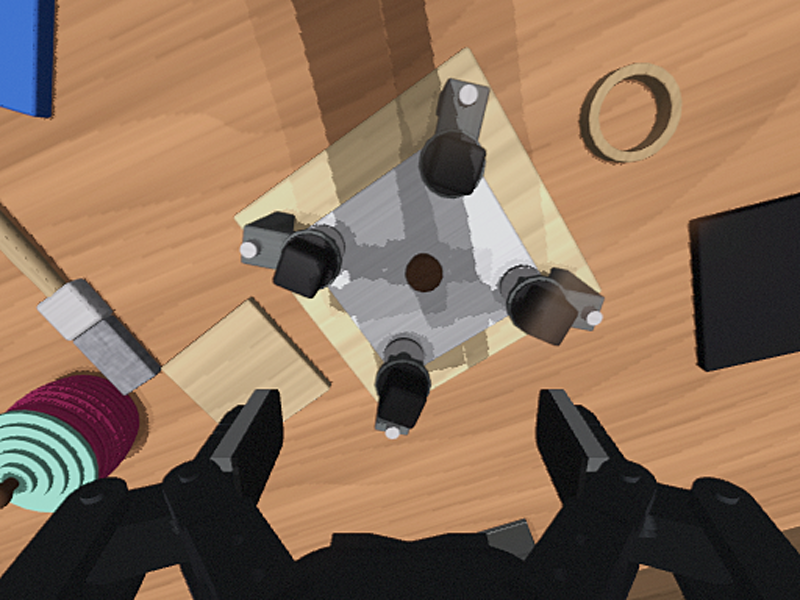

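```bash
python3 - <<'E'
from h import *
import pickle
i,im,r=pickle.load(open("w1.pkl","rb"))
tiles=[]
for (rr,cc) in [(180,335+12),(168,197),(103,290),(250,258)]:
    c=im[rr-30:rr+35,cc-35:cc+35,::-1] if 0 else im[max(0,rr-32):rr+38,cc-40:cc+40,::-1]
    c=np.clip((c.astype(float)/255)**.5*255*1.3,0,255).astype(np.uint8)
    tiles.append(cv2.resize(c,(400,300),interpolation=cv2.INTER_CUBIC))
cv2.imwrite("pics/k1.png",np.vstack([np.hstack(tiles[:2]),np.hstack(tiles[2:])]))
E
```

```text
(no output)
```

View pics/k1.png

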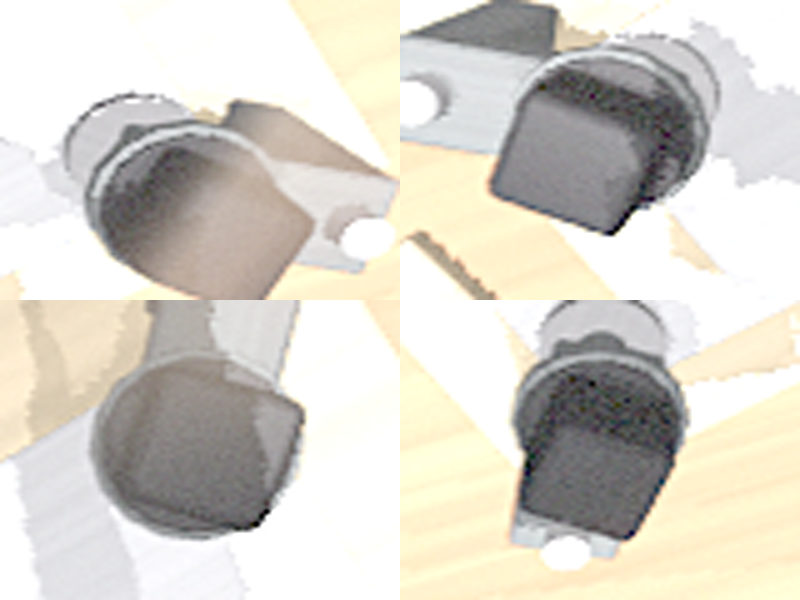

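```bash
python3 - <<'E'
from h import *
import pickle
i,im,r=pickle.load(open("w1.pkl","rb"))
T={ 'A':(180,347,[(220,165),(315,225),(265,298)]),
'B':(168,197,[(135,95),(245,150),(210,232),(92,190)]),
'C':(103,290,[(152,70),(303,105),(262,228),(130,195)]),
'D':(250,258,[(140,128),(275,155),(232,237),(122,210)])}
for k,(rr,cc,p) in T.items():
    p=np.array(p,float);rc=np.c_[rr-32+p[:,1]*70/300,cc-40+p[:,0]/5]
    w=plane("wrist",rc,.13,i)[:,:2]
    d=np.diff(np.r_[w,w[:1]],axis=0) if len(w)==4 else np.diff(w,axis=0)
    print(k,w.mean(0).round(4),(np.linalg.norm(d,axis=1)*1e3).round(1),((np.degrees(np.arctan2(d[:,1],d[:,0]))+45)%90-45).round(1))
E
```

```text
A [ 0.5597 -0.018 ] [23.  18.4] [ 32.9 -44.7]
B [ 0.4805 -0.1509] [21.7 19.3 22.4 22.2] [ 36.6 -44.2  44.3  43.3]
C [ 0.4582 -0.0479] [25.4 23.4 23.  22.9] [-35.7 -35.4 -37.2 -29.5]
D [ 0.5825 -0.1294] [27.1 23.4 23.  21.8] [-36.3 -42.4 -39.9 -31.9]
```

```bash
cat > ov.py <<'E'
from h import *
def ov(im,i,items,fn,S=9,half=34,g=.5):
    tiles=[]
    for (x,y,yaw) in items:
        c0=proj("wrist",[[x,y,.125]],i)[0].round().astype(int)
        x0,y0=max(0,c0[0]-half),max(0,c0[1]-half)
        t=im[y0:y0+2*half,x0:x0+2*half,::-1]
        t=np.clip((t/255.)**g*255*1.2,0,255).astype(np.uint8)
        t=cv2.resize(t,(400,300) if 0 else (300,300),interpolation=cv2.INTER_CUBIC)
        s=300/(2*half)
        a=np.radians(yaw)+np.pi/4+np.arange(4)*np.pi/2
        q=.013*np.sqrt(2)*np.c_[np.cos(a),np.sin(a)]+[x,y]
        for z,col in ((.13,(0,0,255)),(.102,(0,200,0))):
            p=(proj("wrist",np.c_[q,np.full(4,z)],i)-[x0,y0]+.5)*s
            cv2.polylines(t,[p.round().astype(int)],True,col,1)
        tiles.append(t)
    n=len(tiles)
    if n==4: out=np.vstack([np.hstack(tiles[:2]),np.hstack(tiles[2:])])
    else: out=np.hstack(tiles)
    cv2.imwrite(fn,out)
E
python3 - <<'E'
from ov import *
import pickle
i,im,r=pickle.load(open("w1.pkl","rb"))
a=np.radians(12+45+90*np.arange(4));P=np.c_[.5214+.075*np.cos(a),-.0881+.075*np.sin(a)]
print(P.round(4))
# A=P0, C=P1, B=P2, D=P3
ov(im,i,[(*P[0],40),(*P[1],-35),(*P[2],42),(*P[3],-38)],"pics/ov1.png")
E
```

```text
[[ 0.5622 -0.0252]
 [ 0.4585 -0.0473]
 [ 0.4806 -0.151 ]
 [ 0.5843 -0.1289]]
```

View pics/ov1.png

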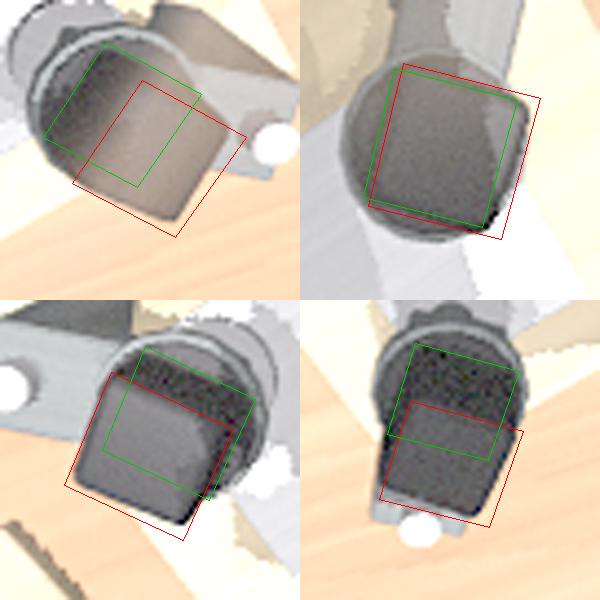

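```bash
python3 - <<'E'
from h import *
import pickle
i,im,r=pickle.load(open("w1.pkl","rb"))
a=np.radians(12+45+90*np.arange(4));P=np.c_[.5205+.105*np.cos(a),-.0885+.105*np.sin(a)]
px=np.array([[594,318],[468,94],[249,249],[392,433]])*.64
for p,q in zip(P,px):
    print(q,[ (z,proj("wrist",[[*p,z]],i)[0].round(1).tolist()) for z in (.08,.09,.1,.11)])
from scipy.spatial.transform import Rotation as R
o=manip.get_obs();print(R.from_quat(o["ee_rot"]).as_matrix().round(3).tolist(),o["position"],o["torque"],o["clock"],o["joint_pos"].round(2) if hasattr(o["joint_pos"],"round") else o["joint_pos"])
E
```

```text
[380.16 203.52] [(0.08, [365.4, 194.6]), (0.09, [368.6, 197.6]), (0.1, [372.1, 200.9]), (0.11, [375.8, 204.4])]
[299.52  60.16] [(0.08, [294.5, 71.5]), (0.09, [295.6, 70.6]), (0.1, [296.9, 69.6]), (0.11, [298.2, 68.5])]
[159.36 159.36] [(0.08, [173.1, 156.5]), (0.09, [170.2, 158.5]), (0.1, [167.0, 160.6]), (0.11, [163.7, 162.8])]
[250.88 277.12] [(0.08, [252.7, 259.9]), (0.09, [252.4, 264.6]), (0.1, [252.1, 269.6]), (0.11, [251.8, 274.9])]
[[-0.0, 0.361, 0.933], [-0.0, 0.933, -0.361], [-1.0, -0.0, -0.0]] [ 0.51889434 -0.09344051  0.30381144] [ 0.0241044  -0.0392784  -0.00490127] 2.8833 [-0.48  0.12  0.62  1.75 -0.07  1.3   1.36]
```

```bash
python3 - <<'E'
from ov import *
import pickle
i=manip.camera_info("wrist");im=manip.camera("wrist")
r=manip.pinpoint("grip1","wrist")
pickle.dump((i,im,r),open("w2.pkl","wb"))
w=plane("wrist",[a["pixel"] for a in r],.12,i)
print(w.round(4),w.mean(0))
m=w.mean(0)
a=np.radians(12+45+90*np.arange(4));P=np.c_[m[0]+.075*np.cos(a),m[1]+.075*np.sin(a)]
px=[a["pixel"] for a in r]
ov(im,i,[(*P[0],40),(*P[1],-35),(*P[2],42),(*P[3],-38)],"pics/ov2.png")
print(manip.get_obs()["position"])
E
```

```text
[[ 0.4614 -0.0502  0.12  ]
 [ 0.4805 -0.1511  0.12  ]
 [ 0.5623 -0.0243  0.12  ]
 [ 0.582  -0.125   0.12  ]] [ 0.52157067 -0.08765029  0.12      ]
[ 0.51888142 -0.09126023  0.30379596]
```

View pics/ov2.png

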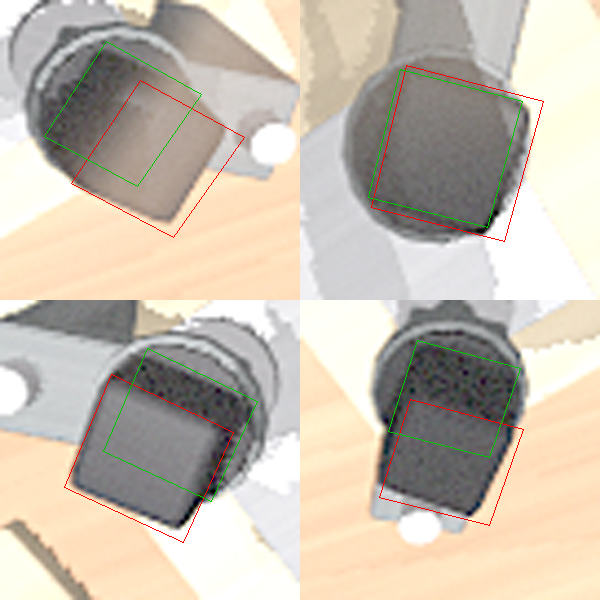

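Request:
{"method": "arm_command", "body": {"moves": [[[0,0,1,0.2,0],[0,0,1,0.2,0],[0,0,1,0.2,0],[0,0.4,0.09,0.03,7.16],[0,0.8,0,0,7.16],[0,0.8,0,0,7.16],[0,0.8,0,0,7.16],[0,0.8,0,0,0],[0,0,0,0,0],[0,0,0,0,0]]]}}

```text
clock: 3.82
position: [0.5608, -0.0245, 0.2137]
ee_rot: [0.296, 0.643, -0.296, 0.642]
ft_force: [0.4, -0.4, 0.4]
grip_width: 1.001
```

```bash
cat > look.py <<'E'
from ov import *
import sys
from scipy.spatial.transform import Rotation as R
def st(p=True):
    o=manip.get_obs();M=R.from_quat(o["ee_rot"]).as_matrix()
    yaw=np.degrees(np.arctan2(M[1,1],M[0,1]))
    if p: print("t",round(o["clock"],2),"pos",np.round(o["position"],4),"yaw",round(yaw,2),"F",np.round(o["ft_force"],2),"T",np.round(o["torque"],3),"w",round(o["grip_width"],3),"j7",round(o["joint_pos"][6],2))
    return o,yaw
E
python3 - <<'E'
from look import *
st()
i=manip.camera_info("wrist");im=manip.camera("wrist")
cv2.imwrite("pics/w3.png",im[:,:,::-1]);st()
# where grasp axis projects
o,_=st(0);p=np.array(o["position"]);print(proj("wrist",[[p[0],p[1],z] for z in (.13,.102)],i).round(1))
E
```

```text
t 3.82 pos [ 0.5608 -0.0245  0.2137] yaw 40.5 F [ 0.36 -0.38  0.43] T [ 0.063 -0.053 -0.032] w 1.001 j7 0.82
t 3.87 pos [ 0.5615 -0.0249  0.2148] yaw 40.48 F [0.3  0.02 0.57] T [ 0.043  0.018 -0.008] w 1.0 j7 0.82
[[262.1 243. ]
 [262.1 223.6]]
```

View pics/w3.png

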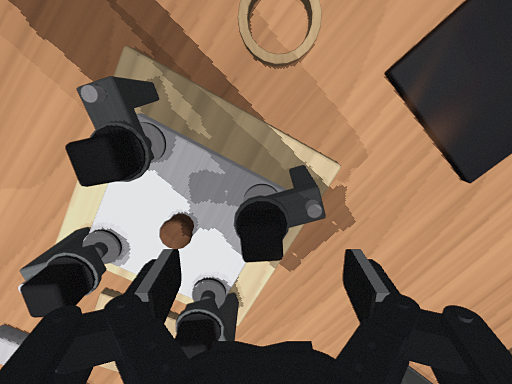

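Request:
{"method": "arm_command", "body": {"moves": [[[0,0.7,0,0,0],[0,0.7,0,0,0],[0,0.04,0,0,0],[0,0,0,0,0]]], "force": 40}}

```text
clock: 4.2
position: [0.5615, -0.0255, 0.1787]
ee_rot: [0.297, 0.642, -0.297, 0.642]
ft_force: [-0.5, -0.1, 1.1]
grip_width: 1.001
```

```bash
cat >> look.py <<'E'
def sam(n=8):
    T=[];t7=[];Y=[]
    for k in range(n):
        o,y=st(0);T.append(np.r_[o["torque"],o["ft_force"]]);t7.append(o["tau"][6]);Y.append(y)
        manip.camera("top")
    T=np.array(T)
    print("yaw %.2f Tz %.4f +- %.4f sd %.4f tau7 %.4f sd %.4f F %s"%(np.mean(Y),T[:,2].mean(),T[:,2].std()/n**.5,T[:,2].std(),np.mean(t7),np.std(t7),T[:,3:].mean(0).round(2)), "w",round(o["grip_width"],3),"t",round(manip.get_obs()["clock"],2), "pos",np.round(o["position"],4))
E
python3 -c "
from look import *
sam(10)"
```

```text
yaw 40.36 Tz 0.0124 +- 0.0097 sd 0.0306 tau7 0.0133 sd 0.0318 F [0.01 0.04 0.31] w 1.001 t 4.7 pos [ 0.5615 -0.0257  0.1782]
```

Request:
{"method": "arm_command", "body": {"moves": [[[1,0,0,0,0],[1,0,0,0,0],[1,0,0,0,0],[1,0,0,0,0]]]}}

```text
clock: 5.03
position: [0.5613, -0.0257, 0.1779]
ee_rot: [0.297, 0.642, -0.297, 0.642]
ft_force: [0.0, -0.0, 0.1]
grip_width: 0.454
```

```bash
python3 -c "
from look import *
sam(6)"
```

```text
yaw 40.34 Tz 0.0131 +- 0.0218 sd 0.0535 tau7 -0.0190 sd 0.0134 F [-1.14 -0.12  2.26] w 0.3 t 5.33 pos [ 0.5613 -0.0258  0.178 ]
```

```bash
python3 -c "
from look import *
sam(4)"
```

```text
yaw 40.34 Tz -0.0014 +- 0.0219 sd 0.0438 tau7 -0.0260 sd 0.0001 F [-2.09 -0.02  3.82] w 0.297 t 5.53 pos [ 0.5613 -0.0258  0.178 ]
```

Request:
{"method": "arm_command", "body": {"moves": [[[1,0,0,0,5],[1,0,0,0,0]]]}}

```text
clock: 5.7
position: [0.5614, -0.0257, 0.178]
ee_rot: [0.326, 0.628, -0.326, 0.628]
ft_force: [-1.9, 0.5, 5.6]
grip_width: 0.302
```

```bash
python3 -c "
from look import *
sam(6)"
```

```text
yaw 35.42 Tz -0.0088 +- 0.0148 sd 0.0362 tau7 -0.4876 sd 0.5521 F [-2.17 -0.1   5.11] w 0.304 t 6.0 pos [ 0.5614 -0.0257  0.178 ]
```

Request:
{"method": "arm_command", "body": {"moves": [[[1,0,0,0,5],[1,0,0,0,0]]]}}

```text
clock: 6.17
position: [0.5614, -0.0257, 0.178]
ee_rot: [0.352, 0.613, -0.352, 0.613]
ft_force: [-1.8, 0.7, 4.8]
grip_width: 0.306
```

```bash
python3 -c "
from look import *
sam(6)"
```

```text
yaw 30.48 Tz -0.0020 +- 0.0113 sd 0.0278 tau7 -0.4694 sd 0.5484 F [-1.39  0.25  4.99] w 0.303 t 6.47 pos [ 0.5614 -0.0257  0.178 ]
```

```bash
cat >> look.py <<'E'
def sam2(n=4):
    T=[];t7=[];
    for k in range(n):
        manip.camera("top")
        o,y=st(0);T.append(o["torque"][2]);t7.append(o["tau"][6])
    o,y=st(0)
    print("t %.2f yaw %.2f Tz %.3f+-%.3f"%(o["clock"],y,np.mean(T),.035/n**.5),"tau7",np.round(t7,4),"F",np.round(o["ft_force"],1),"w",round(o["grip_width"],3))
E
python3 -c "
from look import *
sam2(3)"
```

```text
t 6.62 yaw 30.52 Tz 0.011+-0.020 tau7 [ 0.0212  0.0022 -0.0031] F [-1.9  1.1  5.2] w 0.304
```

Request:
{"method": "arm_command", "body": {"moves": [[[1,0,0,0,5],[1,0,0,0,0],[1,0,0,0,0]]]}}

```text
clock: 6.87
position: [0.5615, -0.0256, 0.178]
ee_rot: [0.377, 0.598, -0.377, 0.598]
ft_force: [-1.6, 0.2, 5.3]
grip_width: 0.308
```

```bash
python3 -c "
from look import *
sam2(5)"
```

```text
t 7.12 yaw 25.53 Tz 0.014+-0.016 tau7 [-0.1011 -0.027  -0.0781  0.0358  0.0319] F [-1.5  1.   4.7] w 0.305
```

```bash
cat > rd.py <<'E'
from look import *
import json,sys
o,y=st(0)
print("%.2f yaw %.2f Tz %.3f tau7 %.3f"%(o["clock"],y,o["torque"][2],o["tau"][6]))
open("log_%s.txt"%sys.argv[1],"a").write("%.3f %.3f %.4f %.4f\n"%(o["clock"],y,o["torque"][2],o["tau"][6]))
E
python3 rd.py A
```

```text
7.12 yaw 25.53 Tz -0.020 tau7 0.032
```

Request:
{"method": "arm_command", "body": {"moves": [[[1,0,0,0,2.5]]]}}

```text
clock: 7.2
position: [0.5615, -0.0257, 0.178]
ee_rot: [0.39, 0.59, -0.39, 0.59]
ft_force: [-0.8, 1.2, 5.0]
grip_width: 0.303
```

```bash
python3 rd.py A
```

```text
7.20 yaw 23.06 Tz 0.032 tau7 1.885
```

Request:
{"method": "arm_command", "body": {"moves": [[[1,0,0,0,2.5]]]}}

```text
clock: 7.28
position: [0.5615, -0.0257, 0.178]
ee_rot: [0.404, 0.581, -0.403, 0.581]
ft_force: [-1.3, 0.6, 3.8]
grip_width: 0.3
```

```bash
python3 rd.py A
```

```text
7.28 yaw 20.42 Tz 0.003 tau7 1.180
```

Request:
{"method": "arm_command", "body": {"moves": [[[1,0,0,0,2.5]]]}}

```text
clock: 7.37
position: [0.5615, -0.0256, 0.178]
ee_rot: [0.416, 0.572, -0.416, 0.572]
ft_force: [-0.8, 1.1, 4.9]
grip_width: 0.305
```

```bash
python3 rd.py A
```

```text
7.37 yaw 17.90 Tz 0.038 tau7 0.997
```

Request:
{"method": "arm_command", "body": {"moves": [[[1,0,0,0,2.5]]]}}

```text
clock: 7.45
position: [0.5616, -0.0256, 0.178]
ee_rot: [0.429, 0.562, -0.428, 0.563]
ft_force: [-0.4, 0.7, 5.1]
grip_width: 0.305
```

```bash
python3 rd.py A
```

```text
7.45 yaw 15.40 Tz 0.052 tau7 0.974
```

```bash
python3 -c "
from look import *
sam2(4)"
```

```text
t 7.65 yaw 15.53 Tz 0.031+-0.018 tau7 [ 0.6771 -0.9443 -0.4371 -0.1394] F [-0.4  1.2  4.7] w 0.303
```

Request:
{"method": "arm_command", "body": {"moves": [[[1,0,0,0,2]]]}}

```text
clock: 7.73
position: [0.5616, -0.0256, 0.178]
ee_rot: [0.438, 0.555, -0.437, 0.556]
ft_force: [0.0, 0.9, 3.6]
grip_width: 0.303
```

```bash
python3 rd.py A
```

```text
7.73 yaw 13.54 Tz 0.023 tau7 1.520
```

Request:
{"method": "arm_command", "body": {"moves": [[[1,0,0,0,2]]]}}

```text
clock: 7.82
position: [0.5616, -0.0256, 0.178]
ee_rot: [0.448, 0.547, -0.448, 0.547]
ft_force: [0.2, 1.3, 5.4]
grip_width: 0.301
```

```bash
python3 rd.py A
```

```text
7.82 yaw 11.41 Tz 0.070 tau7 0.918
```

Request:
{"method": "arm_command", "body": {"moves": [[[1,0,0,0,1]]]}}

```text
clock: 7.9
position: [0.5616, -0.0256, 0.178]
ee_rot: [0.453, 0.543, -0.453, 0.543]
ft_force: [0.2, 0.3, 4.1]
grip_width: 0.303
```

```bash
python3 rd.py A;python3 -c "
from look import *
sam2(6)"
```

```text
7.90 yaw 10.38 Tz 0.096 tau7 -0.032
t 8.20 yaw 10.42 Tz 0.081+-0.014 tau7 [ 0.0727 -0.4665 -0.2239 -0.0925 -0.0451 -0.033 ] F [1.  1.7 5.1] w 0.299
```

Request:
{"method": "arm_command", "body": {"moves": [[[1,0,0,0,1.5],[1,0,0,0,1.5]]]}}

```text
clock: 8.37
position: [0.5616, -0.0257, 0.1781]
ee_rot: [0.468, 0.53, -0.467, 0.531]
ft_force: [2.1, 1.8, 4.6]
grip_width: 0.302
```

```bash
python3 rd.py A;python3 -c "
from look import *
sam2(8)"
```

```text
8.37 yaw 7.23 Tz 0.101 tau7 0.757
t 8.77 yaw 7.33 Tz 0.046+-0.012 tau7 [ 0.4205 -0.6015 -0.2321 -0.1312 -0.0899 -0.0653 -0.0705 -0.065 ] F [2.3 2.5 5.2] w 0.303
```

Request:
{"method": "arm_command", "body": {"moves": [[[1,0,0,0,1],[1,0,0,0,1]]]}}

```text
clock: 8.93
position: [0.5616, -0.0256, 0.178]
ee_rot: [0.477, 0.522, -0.476, 0.522]
ft_force: [2.2, 2.1, 5.5]
grip_width: 0.305
```

```bash
python3 rd.py A;python3 -c "
from look import *
sam2(10)"
```

```text
8.93 yaw 5.24 Tz 0.099 tau7 0.457
t 9.43 yaw 5.28 Tz 0.083+-0.011 tau7 [ 0.1946 -0.3932 -0.1932 -0.1053 -0.0806 -0.0747 -0.0735 -0.0732 -0.073
 -0.0729] F [2.7 2.1 4.7] w 0.307
```

Request:
{"method": "arm_command", "body": {"moves": [[[1,0,0,0,1.5],[1,0,0,0,1],[1,0,0,0,0.5]]]}}

```text
clock: 9.68
position: [0.5616, -0.0256, 0.178]
ee_rot: [0.491, 0.509, -0.49, 0.51]
ft_force: [4.1, 2.7, 5.3]
grip_width: 0.303
```

```bash
python3 rd.py A;python3 -c "
from look import *
sam2(8)"
```

```text
9.68 yaw 2.19 Tz 0.101 tau7 -0.101
t 10.08 yaw 2.25 Tz 0.086+-0.012 tau7 [-0.0645 -0.2751 -0.1524 -0.1031 -0.0896 -0.0864 -0.0857 -0.0855] F [3.5 1.5 4.7] w 0.301
```

Request:
{"method": "arm_command", "body": {"moves": [[[1,0,0,0,1.2],[1,0,0,0,0.8],[1,0,0,0,0.5]]]}}

```text
clock: 10.33
position: [0.5616, -0.0256, 0.178]
ee_rot: [0.502, 0.498, -0.501, 0.499]
ft_force: [4.0, 2.6, 5.3]
grip_width: 0.303
```

```bash
python3 rd.py A;python3 -c "
from look import *
sam2(8)"
```

```text
10.33 yaw -0.31 Tz 0.068 tau7 -0.037
t 10.73 yaw -0.26 Tz 0.101+-0.012 tau7 [-0.0379 -0.2737 -0.1589 -0.1117 -0.0986 -0.0955 -0.0947 -0.0946] F [4.3 2.7 4.2] w 0.304
```

Request:
{"method": "arm_command", "body": {"moves": [[[1,0,0,0,1],[1,0,0,0,0.5],[1,0,0,0,0],[1,0,0,0,0],[1,0,0,0,0],[1,0,0,0,0]]]}}

```text
clock: 11.23
position: [0.5616, -0.0257, 0.178]
ee_rot: [0.508, 0.492, -0.507, 0.492]
ft_force: [4.7, 1.9, 5.7]
grip_width: 0.305
```

```bash
python3 -c "
from look import *
sam2(2);st()"
```

```text
t 11.33 yaw -1.76 Tz 0.071+-0.025 tau7 [-0.0996 -0.0996] F [5.7 2.4 5.4] w 0.298
t 11.33 pos [ 0.5617 -0.0256  0.178 ] yaw -1.76 F [5.68 2.45 5.39] T [ 0.438 -0.986  0.125] w 0.298 j7 0.16
```

Request:
{"method": "arm_command", "body": {"moves": [[[0,0,0,0,0],[0,0,0,0,0],[0,0,0,0,0],[0,0,0,0,0]]]}}

```text
clock: 11.67
position: [0.5606, -0.0261, 0.1773]
ee_rot: [-0.507, -0.493, 0.508, -0.492]
ft_force: [-0.6, -0.0, -0.5]
grip_width: 0.855
```

Request:
{"method": "arm_command", "body": {"moves": [[[0,-0.7,0,0,0],[0,-0.74,0,0,-7],[0,0,-0.74,0.94,0],[0,0,-0.74,0.94,0],[0,0,-0.74,0.94,0],[0,0,-0.74,0.94,0],[0,0,-0.74,0.94,0],[0,0,0,0,-7],[0,0,0,0,-7],[0,0,0,0,-7],[0,0,0,0,-7],[0,0,0,0,-7]]]}}

```text
clock: 12.67
position: [0.4797, -0.1515, 0.2136]
ee_rot: [0.295, 0.643, -0.295, 0.642]
ft_force: [-0.0, -0.0, 0.1]
grip_width: 1.006
```

Request:
{"method": "arm_command", "body": {"moves": [[[0,0,0,0,0],[0,0,0,0,0]]]}}

```text
clock: 12.83
position: [0.4799, -0.1515, 0.2137]
ee_rot: [0.298, 0.641, -0.298, 0.641]
ft_force: [-0.1, 0.3, 0.1]
grip_width: 0.999
```

```bash
python3 - <<'E'
from look import *
st()
i=manip.camera_info("wrist");im=manip.camera("wrist")
cv2.imwrite("pics/w4.png",im[:,:,::-1]);st()
o,_=st(0);p=np.array(o["position"]);print(proj("wrist",[[p[0],p[1],z] for z in (.13,.102)],i).round(1))
E
```

```text
t 12.83 pos [ 0.4799 -0.1515  0.2137] yaw 40.09 F [-0.06  0.29  0.13] T [-0.009  0.008  0.004] w 0.999 j7 1.03
t 12.88 pos [ 0.4799 -0.1515  0.2137] yaw 40.06 F [-0.31  0.77 -0.39] T [-0.002  0.016 -0.022] w 0.999 j7 1.03
[[261.7 241.9]
 [261.7 222.6]]
```

View pics/w4.png

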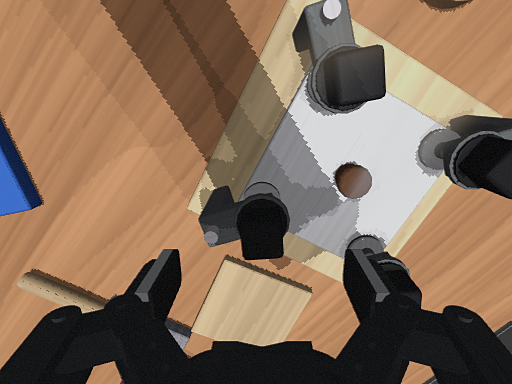

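Request:
{"method": "arm_command", "body": {"moves": [[[0,0.7,0,0,0],[0,0.7,0,0,0],[0.3,0.04,0,0,0],[1,0,0,0,0],[1,0,0,0,0],[1,0,0,0,0],[1,0,0,0,0],[1,0,0,0,0],[1,0,0,0,0],[1,0,0,0,0],[1,0,0,0,0]]]}}

```text
clock: 13.8
position: [0.4801, -0.1518, 0.1789]
ee_rot: [0.297, 0.642, -0.297, 0.642]
ft_force: [-4.2, -0.5, 8.9]
grip_width: 0.295
```

```bash
python3 -c "
from look import *
o,_=st();print(o['tau'][6])"
```

```text
t 13.8 pos [ 0.4801 -0.1518  0.1789] yaw 40.29 F [-4.18 -0.54  8.87] T [-0.071  0.987  0.004] w 0.295 j7 1.07
-0.02260662498883903
```

Request:
{"method": "arm_command", "body": {"moves": [[[1,0,0,0,3],[1,0,0,0,2.5],[1,0,0,0,1],[1,0,0,0,0.5],[1,0,0,0,0],[1,0,0,0,0],[1,0,0,0,0],[1,0,0,0,0]]]}}

```text
clock: 14.47
position: [0.4802, -0.1518, 0.1789]
ee_rot: [0.336, 0.622, -0.336, 0.622]
ft_force: [-5.5, 0.1, 8.8]
grip_width: 0.296
```

```bash
python3 -c "
from look import *
o,_=st();print(o['tau'][6])"
```

```text
t 14.47 pos [ 0.4802 -0.1518  0.1789] yaw 33.29 F [-5.53  0.06  8.8 ] T [-0.095  0.991  0.012] w 0.296 j7 0.95
-0.033344076946377754
```

Request:
{"method": "arm_command", "body": {"moves": [[[1,0,0,0,3],[1,0,0,0,2.5],[1,0,0,0,1],[1,0,0,0,0.5],[1,0,0,0,0],[1,0,0,0,0],[1,0,0,0,0],[1,0,0,0,0]]]}}

```text
clock: 15.13
position: [0.4802, -0.1518, 0.1789]
ee_rot: [0.373, 0.601, -0.373, 0.601]
ft_force: [-4.5, 0.7, 7.5]
grip_width: 0.295
```

```bash
python3 -c "
from look import *
o,_=st();print(o['tau'][6])"
```

```text
t 15.13 pos [ 0.4802 -0.1518  0.1789] yaw 26.3 F [-4.53  0.67  7.47] T [-0.091  0.93  -0.033] w 0.295 j7 0.84
-0.03333606175146997
```

Request:
{"method": "arm_command", "body": {"moves": [[[1,0,0,0,3],[1,0,0,0,2.5],[1,0,0,0,1],[1,0,0,0,0.5],[1,0,0,0,0],[1,0,0,0,0],[1,0,0,0,0],[1,0,0,0,0]]]}}

```text
clock: 15.8
position: [0.4802, -0.1518, 0.1789]
ee_rot: [0.409, 0.577, -0.409, 0.577]
ft_force: [-4.3, -0.3, 8.1]
grip_width: 0.298
```

```bash
python3 -c "
from look import *
o,_=st();print(o['tau'][6])"
```

```text
t 15.8 pos [ 0.4802 -0.1518  0.1789] yaw 19.3 F [-4.32 -0.33  8.13] T [-0.055  0.874  0.038] w 0.298 j7 0.72
-0.036972403759136796
```

Request:
{"method": "arm_command", "body": {"moves": [[[1,0,0,0,3],[1,0,0,0,2.5],[1,0,0,0,1],[1,0,0,0,0.5],[1,0,0,0,0],[1,0,0,0,0],[1,0,0,0,0],[1,0,0,0,0]]]}}

```text
clock: 16.47
position: [0.4803, -0.1518, 0.1789]
ee_rot: [0.444, 0.551, -0.443, 0.551]
ft_force: [-4.3, -0.3, 8.7]
grip_width: 0.297
```

```bash
python3 -c "
from look import *
o,_=st();print(o['tau'][6])"
```

```text
t 16.47 pos [ 0.4803 -0.1518  0.1789] yaw 12.3 F [-4.26 -0.25  8.72] T [-0.089  0.876  0.015] w 0.297 j7 0.61
-0.05814074305817485
```

Request:
{"method": "arm_command", "body": {"moves": [[[1,0,0,0,3],[1,0,0,0,2.5],[1,0,0,0,1.5],[1,0,0,0,1],[1,0,0,0,0],[1,0,0,0,0],[1,0,0,0,0],[1,0,0,0,0],[1,0,0,0,0]]]}}

```text
clock: 17.22
position: [0.4803, -0.1518, 0.1789]
ee_rot: [0.481, 0.518, -0.481, 0.519]
ft_force: [-5.2, -0.3, 7.8]
grip_width: 0.298
```

```bash
python3 -c "
from look import *
o,_=st();print(o['tau'][6])"
```

```text
t 17.22 pos [ 0.4803 -0.1518  0.1789] yaw 4.31 F [-5.17 -0.26  7.82] T [-0.132  0.807  0.052] w 0.298 j7 0.47
-0.07346828235313296
```

Request:
{"method": "arm_command", "body": {"moves": [[[1,0,0,0,0.7],[1,0,0,0,0.5],[1,0,0,0,0.3],[1,0,0,0,0],[1,0,0,0,0],[1,0,0,0,0],[1,0,0,0,0],[1,0,0,0,0]]]}}

```text
clock: 17.88
position: [0.4803, -0.1518, 0.1789]
ee_rot: [0.488, 0.512, -0.487, 0.512]
ft_force: [-4.1, -0.7, 8.5]
grip_width: 0.301
```

```bash
python3 -c "
from look import *
o,_=st();print(o['tau'][6])"
```

```text
t 17.88 pos [ 0.4803 -0.1518  0.1789] yaw 2.81 F [-4.11 -0.66  8.5 ] T [-0.172  0.857  0.031] w 0.301 j7 0.45
-0.08275369880720973
```

Request:
{"method": "arm_command", "body": {"moves": [[[1,0,0,0,1],[1,0,0,0,0.7],[1,0,0,0,0.5],[1,0,0,0,0],[1,0,0,0,0],[1,0,0,0,0],[1,0,0,0,0],[1,0,0,0,0]]]}}

```text
clock: 18.55
position: [0.4804, -0.1518, 0.1789]
ee_rot: [0.498, 0.503, -0.497, 0.503]
ft_force: [-3.6, -0.5, 8.3]
grip_width: 0.293
```

```bash
python3 -c "
from look import *
sam2(5);st()"
```

```text
t 18.80 yaw 0.61 Tz 0.080+-0.016 tau7 [-0.0864 -0.0864 -0.0863 -0.0864 -0.0864] F [-3.5 -0.4  7.3] w 0.297
t 18.8 pos [ 0.4804 -0.1518  0.1789] yaw 0.61 F [-3.53 -0.37  7.3 ] T [-0.157  0.843  0.101] w 0.297 j7 0.41
```

Request:
{"method": "arm_command", "body": {"moves": [[[1,0,0,0,0.6],[1,0,0,0,0.4],[1,0,0,0,0],[1,0,0,0,0],[1,0,0,0,0],[1,0,0,0,0]]]}}

```text
clock: 19.3
position: [0.4804, -0.1518, 0.1789]
ee_rot: [0.502, 0.498, -0.501, 0.498]
ft_force: [-4.6, 0.1, 8.0]
grip_width: 0.299
```

```bash
python3 -c "
from look import *
o,_=st();print(o['tau'][6])"
```

```text
t 19.3 pos [ 0.4804 -0.1518  0.1789] yaw -0.39 F [-4.55  0.13  8.03] T [-0.152  0.77   0.084] w 0.299 j7 0.4
-0.09064372396096587
```

Request:
{"method": "arm_command", "body": {"moves": [[[0,0,0,0,0],[0,0,0,0,0],[0,0,0,0,0],[0,0,0,0,0]]]}}

```text
clock: 19.63
position: [0.4803, -0.1513, 0.178]
ee_rot: [0.502, 0.498, -0.501, 0.498]
ft_force: [-0.6, 0.4, -0.3]
grip_width: 0.848
```

Request:
{"method": "arm_command", "body": {"moves": [[[0,-0.7,0,0,0],[0,-0.74,0,0,7],[0,0,-0.28,-0.8,0],[0,0,-0.28,-0.8,0],[0,0,-0.28,-0.8,0],[0,0,-0.28,-0.8,0],[0,0,-0.28,-0.8,0],[0,0,0,0,7],[0,0,0,0,7],[0,0,0,0,7],[0,0,0,0,7]]]}}

```text
clock: 20.55
position: [0.4583, -0.0475, 0.214]
ee_rot: [0.629, 0.323, -0.629, 0.323]
ft_force: [-0.1, 0.6, 1.0]
grip_width: 0.999
```

Request:
{"method": "arm_command", "body": {"moves": [[[0,0,0,0,0],[0,0,0,0,0]]]}}

```text
clock: 20.72
position: [0.4583, -0.0477, 0.2139]
ee_rot: [0.628, 0.326, -0.628, 0.326]
ft_force: [0.1, -0.3, 0.2]
grip_width: 1.002
```

```bash
python3 - <<'E'
from look import *
st()
i=manip.camera_info("wrist");im=manip.camera("wrist")
cv2.imwrite("pics/w5.png",im[:,:,::-1]);st()
o,_=st(0);p=np.array(o["position"]);print(proj("wrist",[[p[0],p[1],z] for z in (.13,.102)],i).round(1))
E
```

```text
t 20.72 pos [ 0.4583 -0.0477  0.2139] yaw -35.13 F [ 0.1  -0.34  0.25] T [-0.042  0.031 -0.008] w 1.002 j7 -0.58
t 20.77 pos [ 0.4583 -0.0477  0.2139] yaw -35.1 F [-0.23 -0.16  0.86] T [-0.052 -0.02  -0.04 ] w 0.999 j7 -0.58
[[262.1 241.6]
 [262.  222.4]]
```

View pics/w5.png

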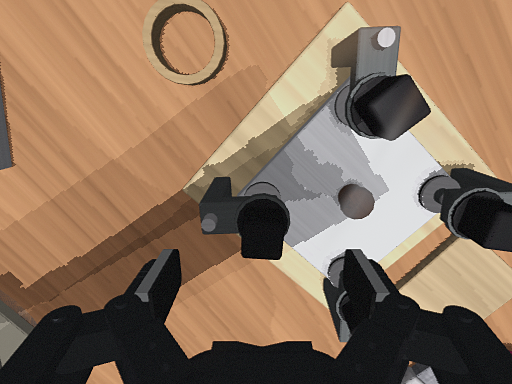

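Request:
{"method": "arm_command", "body": {"moves": [[[0,0.7,0,0,0],[0,0.7,0,0,0],[0.3,0.04,0,0,0],[1,0,0,0,0],[1,0,0,0,0],[1,0,0,0,0],[1,0,0,0,0],[1,0,0,0,0],[1,0,0,0,0],[1,0,0,0,0],[1,0,0,0,0]]]}}

```text
clock: 21.68
position: [0.4587, -0.0477, 0.1789]
ee_rot: [0.629, 0.325, -0.628, 0.325]
ft_force: [-2.1, 0.1, 7.0]
grip_width: 0.303
```

```bash
python3 -c "
from look import *
o,_=st();print(o['tau'][6])"
```

```text
t 21.68 pos [ 0.4587 -0.0477  0.1789] yaw -35.34 F [-2.13  0.14  6.97] T [ 0.029  0.469 -0.087] w 0.303 j7 -0.53
0.028972786967642605
```

Request:
{"method": "arm_command", "body": {"moves": [[[1,0,0,0,3],[1,0,0,0,2.5],[1,0,0,0,1],[1,0,0,0,0.5],[1,0,0,0,0],[1,0,0,0,0],[1,0,0,0,0],[1,0,0,0,0]]]}}

```text
clock: 22.35
position: [0.4588, -0.0477, 0.1788]
ee_rot: [0.647, 0.286, -0.646, 0.286]
ft_force: [-1.2, -0.1, 5.7]
grip_width: 0.3
```

```bash
python3 -c "
from look import *
o,_=st();print(o['tau'][6])"
```

```text
t 22.35 pos [ 0.4588 -0.0477  0.1788] yaw -42.33 F [-1.2  -0.09  5.66] T [-0.073  0.356  0.04 ] w 0.3 j7 -0.65
-0.03426466486416757
```

Request:
{"method": "arm_command", "body": {"moves": [[[1,0,0,0,3],[1,0,0,0,2.5],[1,0,0,0,1],[1,0,0,0,0.5],[1,0,0,0,0],[1,0,0,0,0],[1,0,0,0,0],[1,0,0,0,0]]]}}

```text
clock: 23.02
position: [0.4589, -0.0478, 0.1789]
ee_rot: [0.664, 0.246, -0.662, 0.246]
ft_force: [-1.4, -0.7, 5.4]
grip_width: 0.302
```

```bash
python3 -c "
from look import *
o,_=st();print(o['tau'][6])"
```

```text
t 23.02 pos [ 0.4589 -0.0478  0.1789] yaw -49.33 F [-1.36 -0.71  5.38] T [-0.15   0.232  0.034] w 0.302 j7 -0.77
-0.03504805499687791
```

Request:
{"method": "arm_command", "body": {"moves": [[[1,0,0,0,3],[1,0,0,0,2.5],[1,0,0,0,1],[1,0,0,0,0.5],[1,0,0,0,0],[1,0,0,0,0],[1,0,0,0,0],[1,0,0,0,0]]]}}

```text
clock: 23.68
position: [0.4589, -0.0479, 0.1788]
ee_rot: [0.677, 0.205, -0.676, 0.205]
ft_force: [-1.2, -1.1, 6.3]
grip_width: 0.302
```

```bash
python3 -c "
from look import *
o,_=st();print(o['tau'][6])"
```

```text
t 23.68 pos [ 0.4589 -0.0479  0.1788] yaw -56.32 F [-1.15 -1.06  6.31] T [-0.242  0.187  0.094] w 0.302 j7 -0.89
-0.03581869066692889
```

Request:
{"method": "arm_command", "body": {"moves": [[[1,0,0,0,3],[1,0,0,0,2.5],[1,0,0,0,1],[1,0,0,0,0.5],[1,0,0,0,0],[1,0,0,0,0],[1,0,0,0,0],[1,0,0,0,0]]]}}

```text
clock: 24.35
position: [0.459, -0.048, 0.1788]
ee_rot: [0.689, 0.163, -0.687, 0.163]
ft_force: [-0.8, -0.9, 6.5]
grip_width: 0.302
```

```bash
python3 -c "
from look import *
o,_=st();print(o['tau'][6])"
```

```text
t 24.35 pos [ 0.459  -0.048   0.1788] yaw -63.33 F [-0.78 -0.85  6.49] T [-0.303  0.118  0.001] w 0.302 j7 -1.01
-0.036646403605118394
```

Request:
{"method": "arm_command", "body": {"moves": [[[1,0,0,0,3],[1,0,0,0,2.5],[1,0,0,0,1],[1,0,0,0,0.5],[1,0,0,0,0],[1,0,0,0,0],[1,0,0,0,0],[1,0,0,0,0]]]}}

```text
clock: 25.02
position: [0.459, -0.0481, 0.1789]
ee_rot: [0.697, 0.121, -0.696, 0.121]
ft_force: [-0.3, -2.0, 5.8]
grip_width: 0.3
```

```bash
python3 -c "
from look import *
o,_=st();print(o['tau'][6])"
```

```text
t 25.02 pos [ 0.459  -0.0481  0.1789] yaw -70.33 F [-0.32 -2.05  5.81] T [-0.459  0.068  0.034] w 0.3 j7 -1.13
-0.0444750243332237
```

Request:
{"method": "arm_command", "body": {"moves": [[[1,0,0,0,3],[1,0,0,0,2.5],[1,0,0,0,1],[1,0,0,0,0.5],[1,0,0,0,0],[1,0,0,0,0],[1,0,0,0,0],[1,0,0,0,0]]]}}

```text
clock: 25.68
position: [0.4591, -0.0482, 0.1789]
ee_rot: [0.704, 0.078, -0.702, 0.078]
ft_force: [0.1, -1.9, 5.5]
grip_width: 0.304
```

```bash
python3 -c "
from look import *
o,_=st();print(o['tau'][6])"
```

```text
t 25.68 pos [ 0.4591 -0.0482  0.1789] yaw -77.34 F [ 0.13 -1.92  5.52] T [-0.544 -0.048  0.06 ] w 0.304 j7 -1.25
-0.06655442761257291
```

Request:
{"method": "arm_command", "body": {"moves": [[[1,0,0,0,3],[1,0,0,0,2.5],[1,0,0,0,1],[1,0,0,0,0.5],[1,0,0,0,0],[1,0,0,0,0],[1,0,0,0,0],[1,0,0,0,0]]]}}

```text
clock: 26.35
position: [0.4591, -0.0483, 0.1789]
ee_rot: [0.707, 0.035, -0.706, 0.035]
ft_force: [0.3, -2.7, 4.8]
grip_width: 0.305
```

```bash
python3 -c "
from look import *
o,_=st();print(o['tau'][6])"
```

```text
t 26.35 pos [ 0.4591 -0.0483  0.1789] yaw -84.33 F [ 0.34 -2.69  4.85] T [-0.687  0.022  0.066] w 0.305 j7 -1.37
-0.09180811699479818
```

Request:
{"method": "arm_command", "body": {"moves": [[[1,0,0,0,0.7],[1,0,0,0,0.5],[1,0,0,0,0],[1,0,0,0,0],[1,0,0,0,0],[1,0,0,0,0]]]}}

```text
clock: 26.85
position: [0.4591, -0.0483, 0.1789]
ee_rot: [0.707, 0.027, -0.706, 0.028]
ft_force: [-0.1, -3.0, 4.9]
grip_width: 0.302
```

```bash
python3 -c "
from look import *
o,_=st();print(o['tau'][6])"
```

```text
t 26.85 pos [ 0.4591 -0.0483  0.1789] yaw -85.54 F [-0.14 -3.02  4.92] T [-0.704  0.063  0.1  ] w 0.302 j7 -1.39
-0.09633461711928248
```

Request:
{"method": "arm_command", "body": {"moves": [[[0,0,0,0,0],[0,0,0,0,0],[0,0,0,0,0],[0,0,0,0,0]]]}}

```text
clock: 27.18
position: [0.4582, -0.0475, 0.1779]
ee_rot: [-0.707, -0.028, 0.707, -0.027]
ft_force: [-0.2, -0.8, -0.2]
grip_width: 0.855
```

Request:
{"method": "arm_command", "body": {"moves": [[[0,-0.7,0,0,0],[0,-0.74,0,0,-7],[0,0,0.84,-0.85,0],[0,0,0.84,-0.85,0],[0,0,0.84,-0.85,0],[0,0,0.84,-0.85,0],[0,0,0.84,-0.85,0],[0,0,0,0,-7],[0,0,0,0,-7],[0,0,0,0,-7],[0,0,0,0,-7],[0,0,0,0,-7]]]}}

```text
clock: 28.18
position: [0.5832, -0.1294, 0.2135]
ee_rot: [-0.649, -0.281, 0.649, -0.281]
ft_force: [-0.3, -0.3, 0.2]
grip_width: 1.003
```

Request:
{"method": "arm_command", "body": {"moves": [[[0,0,0,0,-5.5],[0,0,0,0,0],[0,0,0,0,0]]]}}

```text
clock: 28.43
position: [0.5832, -0.1295, 0.2138]
ee_rot: [0.636, 0.309, -0.636, 0.309]
ft_force: [0.0, 0.4, -0.1]
grip_width: 1.0
```

```bash
python3 - <<'E'
from look import *
st()
i=manip.camera_info("wrist");im=manip.camera("wrist")
cv2.imwrite("pics/w6.png",im[:,:,::-1]);st()
E
```

```text
t 28.43 pos [ 0.5832 -0.1295  0.2138] yaw -38.23 F [ 0.04  0.44 -0.05] T [-0.025 -0.024  0.041] w 1.0 j7 -0.29
t 28.48 pos [ 0.5832 -0.1294  0.2137] yaw -38.25 F [ 0.02 -0.09 -0.35] T [ 0.015 -0.046  0.021] w 0.999 j7 -0.29
```

View pics/w6.png

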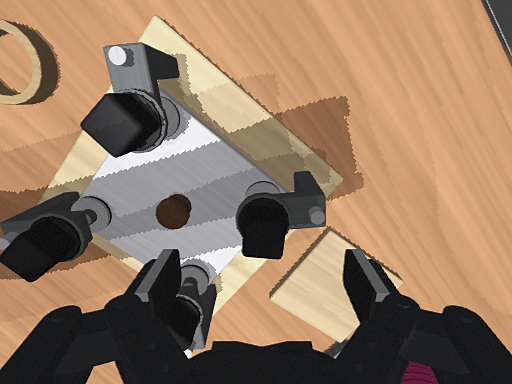

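Request:
{"method": "arm_command", "body": {"moves": [[[0,0.7,0,0,0],[0,0.7,0,0,0],[0.3,0.04,0,0,0],[1,0,0,0,0],[1,0,0,0,0],[1,0,0,0,0],[1,0,0,0,0],[1,0,0,0,0],[1,0,0,0,0],[1,0,0,0,0],[1,0,0,0,0]]]}}

```text
clock: 29.4
position: [0.584, -0.1298, 0.1791]
ee_rot: [0.636, 0.309, -0.635, 0.31]
ft_force: [0.1, -0.6, 5.3]
grip_width: 0.306
```

```bash
python3 -c "
from look import *
o,_=st();print(o['tau'][6])"
```

```text
t 29.4 pos [ 0.584  -0.1298  0.1791] yaw -38.08 F [ 0.14 -0.63  5.27] T [-0.073 -0.004 -0.06 ] w 0.306 j7 -0.27
0.031179911457002163
```

Request:
{"method": "arm_command", "body": {"moves": [[[1,0,0,0,3],[1,0,0,0,2.5],[1,0,0,0,1],[1,0,0,0,0.5],[1,0,0,0,0],[1,0,0,0,0],[1,0,0,0,0],[1,0,0,0,0]]]}}

```text
clock: 30.07
position: [0.584, -0.1298, 0.1791]
ee_rot: [0.654, 0.27, -0.653, 0.271]
ft_force: [0.6, -0.6, 6.3]
grip_width: 0.305
```

```bash
python3 -c "
from look import *
o,_=st();print(o['tau'][6])"
```

```text
t 30.07 pos [ 0.584  -0.1298  0.1791] yaw -45.07 F [ 0.56 -0.62  6.27] T [-0.103 -0.104  0.027] w 0.305 j7 -0.38
-0.03563691163435578
```

Request:
{"method": "arm_command", "body": {"moves": [[[1,0,0,0,3],[1,0,0,0,2.5],[1,0,0,0,1],[1,0,0,0,0.5],[1,0,0,0,0],[1,0,0,0,0],[1,0,0,0,0],[1,0,0,0,0]]]}}

```text
clock: 30.73
position: [0.584, -0.1299, 0.1791]
ee_rot: [0.67, 0.229, -0.668, 0.23]
ft_force: [0.8, 0.0, 5.9]
grip_width: 0.306
```

```bash
python3 -c "
from look import *
o,_=st();print(o['tau'][6])"
```

```text
t 30.73 pos [ 0.584  -0.1299  0.1791] yaw -52.07 F [0.84 0.01 5.92] T [-0.165 -0.089  0.061] w 0.306 j7 -0.49
-0.035556351067498326
```

Request:
{"method": "arm_command", "body": {"moves": [[[1,0,0,0,3],[1,0,0,0,2.5],[1,0,0,0,1],[1,0,0,0,0.5],[1,0,0,0,0],[1,0,0,0,0],[1,0,0,0,0],[1,0,0,0,0]]]}}

```text
clock: 31.4
position: [0.584, -0.1299, 0.1791]
ee_rot: [0.682, 0.188, -0.681, 0.189]
ft_force: [1.3, -0.8, 5.6]
grip_width: 0.307
```

```bash
python3 -c "
from look import *
o,_=st();print(o['tau'][6])"
```

```text
t 31.4 pos [ 0.584  -0.1299  0.1791] yaw -59.07 F [ 1.26 -0.81  5.65] T [-0.141 -0.133  0.059] w 0.307 j7 -0.6
-0.03561572637408972
```

Request:
{"method": "arm_command", "body": {"moves": [[[1,0,0,0,3],[1,0,0,0,2.5],[1,0,0,0,1],[1,0,0,0,0.5],[1,0,0,0,0],[1,0,0,0,0],[1,0,0,0,0],[1,0,0,0,0]]]}}

```text
clock: 32.07
position: [0.584, -0.1299, 0.1791]
ee_rot: [0.693, 0.146, -0.691, 0.147]
ft_force: [0.3, -1.4, 6.3]
grip_width: 0.307
```

```bash
python3 -c "
from look import *
o,_=st();print(o['tau'][6])"
```

```text
t 32.07 pos [ 0.584  -0.1299  0.1791] yaw -66.07 F [ 0.3  -1.41  6.34] T [-0.159 -0.132  0.053] w 0.307 j7 -0.71
-0.035575280198827386
```

Request:
{"method": "arm_command", "body": {"moves": [[[1,0,0,0,3],[1,0,0,0,2.5],[1,0,0,0,1],[1,0,0,0,0.5],[1,0,0,0,0],[1,0,0,0,0],[1,0,0,0,0],[1,0,0,0,0]]]}}

```text
clock: 32.73
position: [0.5841, -0.13, 0.1791]
ee_rot: [0.7, 0.104, -0.699, 0.104]
ft_force: [0.8, -0.7, 6.1]
grip_width: 0.306
```

```bash
python3 -c "
from look import *
o,_=st();print(o['tau'][6])"
```

```text
t 32.73 pos [ 0.5841 -0.13    0.1791] yaw -73.07 F [ 0.78 -0.71  6.09] T [-0.144 -0.224  0.043] w 0.306 j7 -0.82
-0.04937449120916426
```

Request:
{"method": "arm_command", "body": {"moves": [[[1,0,0,0,3],[1,0,0,0,2.5],[1,0,0,0,1],[1,0,0,0,0.5],[1,0,0,0,0],[1,0,0,0,0],[1,0,0,0,0],[1,0,0,0,0]]]}}

```text
clock: 33.4
position: [0.5841, -0.13, 0.1791]
ee_rot: [0.705, 0.061, -0.704, 0.061]
ft_force: [1.6, -0.7, 6.1]
grip_width: 0.302
```

```bash
python3 -c "
from look import *
o,_=st();print(o['tau'][6])"
```

```text
t 33.4 pos [ 0.5841 -0.13    0.1791] yaw -80.06 F [ 1.63 -0.73  6.07] T [-0.202 -0.247  0.074] w 0.302 j7 -0.93
-0.06934664910659194
```

Request:
{"method": "arm_command", "body": {"moves": [[[1,0,0,0,3],[1,0,0,0,2.5],[1,0,0,0,1],[1,0,0,0,0.5],[1,0,0,0,0],[1,0,0,0,0],[1,0,0,0,0],[1,0,0,0,0]]]}}

```text
clock: 34.07
position: [0.5841, -0.13, 0.1791]
ee_rot: [0.708, 0.018, -0.706, 0.018]
ft_force: [1.1, -1.1, 6.4]
grip_width: 0.306
```

```bash
python3 -c "
from look import *
o,_=st();print(o['tau'][6])"
```

```text
t 34.07 pos [ 0.5841 -0.13    0.1791] yaw -87.07 F [ 1.14 -1.11  6.44] T [-0.269 -0.248  0.134] w 0.306 j7 -1.03
-0.09361138567328453
```

Request:
{"method": "arm_command", "body": {"moves": [[[1,0,0,0,0.5],[1,0,0,0,0.3],[1,0,0,0,0],[1,0,0,0,0],[1,0,0,0,0],[1,0,0,0,0]]]}}

```text
clock: 34.57
position: [0.5841, -0.13, 0.1791]
ee_rot: [0.708, 0.013, -0.706, 0.013]
ft_force: [2.0, -1.8, 6.5]
grip_width: 0.301
```

```bash
python3 -c "
from look import *
o,_=st();print(o['tau'][6])"
```

```text
t 34.57 pos [ 0.5841 -0.13    0.1791] yaw -87.86 F [ 2.   -1.75  6.49] T [-0.25  -0.193  0.111] w 0.301 j7 -1.05
-0.09713680017739534
```

Request:
{"method": "arm_command", "body": {"moves": [[[0,0,0,0,0],[0,0,0,0,0],[0,0,0,0,0],[0,0,0,0,0]]]}}

```text
clock: 34.9
position: [0.5831, -0.1294, 0.1777]
ee_rot: [-0.707, -0.013, 0.707, -0.013]
ft_force: [0.4, 0.3, -0.2]
grip_width: 0.858
```

Request:
{"method": "arm_command", "body": {"moves": [[[0,-0.7,0,0,0],[0,-0.74,0,0,0],[0,0,-0.84,0.14,0],[0,0,-0.84,0.14,0],[0,0,-0.84,0.14,0],[0,0,-0.84,0.14,0],[0,0,-0.83,0.14,1],[0,0,0,0,0],[0,0,0,0,0],[0,0,0,0,0]]]}}

```text
clock: 35.73
position: [0.5618, -0.0261, 0.2139]
ee_rot: [0.707, 0.007, -0.707, 0.007]
ft_force: [0.3, 0.8, 0.2]
grip_width: 1.0
```

```bash
python3 - <<'E'
from look import *
st()
i=manip.camera_info("wrist");im=manip.camera("wrist")
cv2.imwrite("pics/w7.png",im[:,:,::-1]);st()
E
```

```text
t 35.73 pos [ 0.5618 -0.0261  0.2139] yaw -88.86 F [0.26 0.84 0.25] T [-0.049  0.03  -0.025] w 1.0 j7 -1.3
t 35.78 pos [ 0.5618 -0.0266  0.214 ] yaw -88.92 F [ 0.4  -0.5  -0.56] T [-0.059 -0.029 -0.025] w 1.0 j7 -1.3
```

View pics/w7.png

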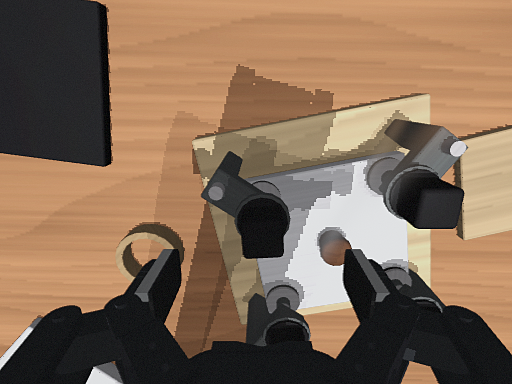

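Request:
{"method": "arm_command", "body": {"moves": [[[0,0.7,0,0,0],[0,0.7,0,0,0],[0.3,0.04,0,0,0],[1,0,0,0,0],[1,0,0,0,0],[1,0,0,0,0],[1,0,0,0,0],[1,0,0,0,0],[1,0,0,0,0],[1,0,0,0,0],[1,0,0,0,0]]]}}

```text
clock: 36.7
position: [0.5623, -0.0262, 0.179]
ee_rot: [0.708, 0.007, -0.707, 0.007]
ft_force: [-1.5, -2.5, 5.7]
grip_width: 0.295
```

```bash
python3 -c "
from look import *
o,_=st();print(o['tau'][6])"
```

```text
t 36.7 pos [ 0.5623 -0.0262  0.179 ] yaw -88.88 F [-1.52 -2.54  5.72] T [-0.346  0.352  0.047] w 0.295 j7 -1.27
-0.05001639132387936
```

Request:
{"method": "arm_command", "body": {"moves": [[[1,0,0,0,4],[1,0,0,0,6],[1,0,0,0,6],[1,0,0,0,6],[1,0,0,0,6],[1,0,0,0,6],[1,0,0,0,6],[1,0,0,0,5],[1,0,0,0,3],[1,0,0,0,1],[1,0,0,0,0.5],[1,0,0,0,0]]]}}

```text
clock: 37.7
position: [0.5622, -0.0265, 0.1791]
ee_rot: [0.645, -0.29, -0.644, -0.29]
ft_force: [-2.4, -3.1, 7.2]
grip_width: 0.299
```

Request:
{"method": "arm_command", "body": {"moves": [[[1,0,0,0,0],[1,0,0,0,0],[1,0,0,0,0],[1,0,0,0,0],[1,0,0,0,0]]]}}

```text
clock: 38.12
position: [0.5622, -0.0265, 0.1791]
ee_rot: [0.646, -0.29, -0.645, -0.29]
ft_force: [-2.9, -2.5, 6.6]
grip_width: 0.3
```

```bash
python3 -c "
from look import *
o,y=st();print(o['tau'][6],'screw',y+np.degrees(-o['tau'][6]/2))"
```

```text
t 38.12 pos [ 0.5622 -0.0265  0.1791] yaw -138.37 F [-2.87 -2.46  6.56] T [-0.669  0.563  0.283] w 0.3 j7 -2.02
-0.26997238397598267 screw -130.6363725858127
```

Request:
{"method": "arm_command", "body": {"moves": [[[1,0,0,0,1.3],[1,0,0,0,0.8],[1,0,0,0,0.4],[1,0,0,0,0],[1,0,0,0,0],[1,0,0,0,0],[1,0,0,0,0]]]}}

```text
clock: 38.7
position: [0.5622, -0.0265, 0.1791]
ee_rot: [0.639, -0.304, -0.638, -0.304]
ft_force: [-2.4, -2.6, 7.9]
grip_width: 0.301
```

```bash
python3 -c "
from look import *
o,y=st();print(o['tau'][6],'screw',y+np.degrees(-o['tau'][6]/2))"
```

```text
t 38.7 pos [ 0.5622 -0.0265  0.1791] yaw -140.87 F [-2.44 -2.61  7.94] T [-0.702  0.503  0.291] w 0.301 j7 -2.05
-0.2858332637697458 screw -132.68294603941496
```

Request:
{"method": "arm_command", "body": {"moves": [[[0,0,0,0,0],[0,0,0,0,0],[0,0,0,0,0],[0,0,0,0,0]]]}}

```text
clock: 39.03
position: [0.5619, -0.0252, 0.1779]
ee_rot: [-0.639, 0.303, 0.639, 0.304]
ft_force: [0.3, 1.1, -0.2]
grip_width: 0.852
```

Request:
{"method": "arm_command", "body": {"moves": [[[0,-0.7,0,0,0],[0,-0.74,0,0,-7],[0,0,0,0,-1],[0,0,0,0,0],[0,0,0,0,0]]]}}

```text
clock: 39.45
position: [0.5617, -0.0252, 0.2134]
ee_rot: [-0.658, 0.259, 0.658, 0.259]
ft_force: [-0.0, 0.4, -0.4]
grip_width: 1.001
```

```bash
python3 - <<'E'
from look import *
st()
i=manip.camera_info("wrist");im=manip.camera("wrist")
cv2.imwrite("pics/w8.png",im[:,:,::-1]);st()
T=[]
for n in ("w3","w7","w8"):
    a=cv2.imread(f"pics/{n}.png")[195:270,220:305]
    T.append(cv2.resize(np.clip((a/255.)**.5*300,0,255).astype(np.uint8),None,fx=3.1,fy=4,interpolation=cv2.INTER_CUBIC) if 0 else cv2.resize(np.clip((a/255.)**.5*300,0,255).astype(np.uint8),None,fx=3.1,fy=3.1,interpolation=cv2.INTER_CUBIC))
cv2.imwrite("pics/cmp.png",np.hstack(T))
E
```

```text
t 39.45 pos [ 0.5617 -0.0252  0.2134] yaw -132.94 F [-0.02  0.44 -0.42] T [0.032 0.    0.019] w 1.001 j7 -1.96
t 39.5 pos [ 0.5615 -0.0252  0.2132] yaw -132.94 F [ 0.57  0.25 -0.47] T [ 0.01  -0.006  0.003] w 1.0 j7 -1.96
```

View pics/cmp.png

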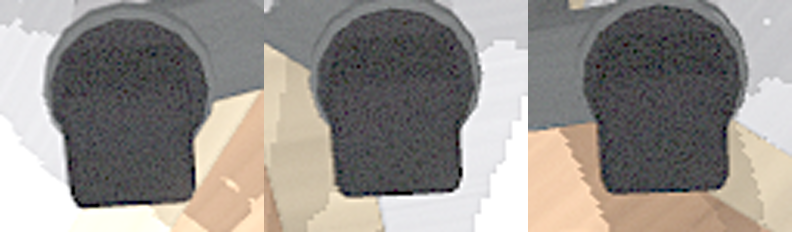

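```bash
cat > edge.py <<'E'
import cv2,numpy as np
def edge(fn):
    g=cv2.imread(fn,0).astype(float)
    P=[]
    for c in range(249,278):
        col=g[235:275,c]; d=np.diff(col); k=np.argmax(d[:])
        # subpixel: weighted
        w=np.clip(d[max(0,k-2):k+3],0,None); P.append((c,235+.5+np.sum(np.arange(max(0,k-2),max(0,k-2)+len(w))*w)/w.sum()))
    P=np.array(P); 
    for _ in range(3):
        f=np.polyfit(P[:,0],P[:,1],1); r=P[:,1]-np.polyval(f,P[:,0]); P=P[abs(r)<max(.4,2*r.std())]
    print(fn,"edge angle ccw",round(-np.degrees(np.arctan(f[0])),2),len(P),round(r.std(),2),"mid",round(np.polyval(f,262),1))
import sys
for a in sys.argv[1:]: edge(f"pics/{a}.png")
E
python3 edge.py w3 w4 w5 w6 w7 w8
```

```text
pics/w3.png edge angle ccw 3.18 29 0.11 mid 261.0
pics/w4.png edge angle ccw 1.14 25 1.18 mid 259.1
pics/w5.png edge angle ccw -3.44 29 0.09 mid 258.7
pics/w6.png edge angle ccw -4.75 29 0.08 mid 257.7
pics/w7.png edge angle ccw 2.72 29 0.08 mid 257.6
pics/w8.png edge angle ccw 2.15 28 0.13 mid 256.7
```

Request:
{"method": "arm_command", "body": {"moves": [[[0,0,0.99,-0.17,0],[0,0,0.99,-0.18,0],[0,0,0.99,-0.17,0],[0,0,0.99,-0.18,0],[0,0,0.98,-0.17,0],[0,0,0.98,-0.18,0],[0,0,0,0,-7],[0,0,0,0,-7],[0,0,0,0,-7],[0,0,0,0,-7],[0,0,0,0,-7],[0,0,0,0,-7]]]}}

```text
clock: 40.5
position: [0.4801, -0.1517, 0.2132]
ee_rot: [-0.707, 0.004, 0.707, 0.004]
ft_force: [-0.5, 0.1, 0.3]
grip_width: 1.005
```

Request:
{"method": "arm_command", "body": {"moves": [[[0,0,0,0,-5],[0,0,0,0,0],[0,0,0,0,0]]]}}

```text
clock: 40.75
position: [0.4801, -0.1518, 0.2134]
ee_rot: [-0.706, -0.024, 0.707, -0.024]
ft_force: [0.0, -0.6, -0.0]
grip_width: 1.001
```

```bash
python3 - <<'E'
from look import *
st()
im=manip.camera("wrist")
cv2.imwrite("pics/w9.png",im[:,:,::-1]);st()
E
python3 edge.py w9
```

```text
t 40.75 pos [ 0.4801 -0.1518  0.2134] yaw -86.08 F [ 0.04 -0.59 -0.01] T [ 0.03   0.035 -0.023] w 1.001 j7 -1.08
t 40.8 pos [ 0.4802 -0.1518  0.2135] yaw -86.09 F [-0.13 -0.3  -0.83] T [0.033 0.032 0.014] w 1.003 j7 -1.08
pics/w9.png edge angle ccw 0.22 28 0.05 mid 258.0
```

View pics/w9.png

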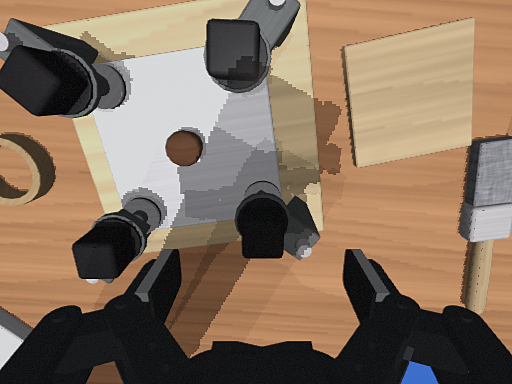

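Request:
{"method": "arm_command", "body": {"moves": [[[0,0.7,0,0,0],[0,0.7,0,0,0],[0.3,0.04,0,0,0],[1,0,0,0,0],[1,0,0,0,0],[1,0,0,0,0],[1,0,0,0,0],[1,0,0,0,0],[1,0,0,0,0],[1,0,0,0,0],[1,0,0,0,0]]]}}

```text
clock: 41.72
position: [0.4809, -0.1521, 0.1788]
ee_rot: [0.707, 0.025, -0.706, 0.025]
ft_force: [-0.8, 0.1, 5.7]
grip_width: 0.295
```

```bash
python3 -c "
from look import *
o,_=st();print(o['tau'][6])"
```

```text
t 41.72 pos [ 0.4809 -0.1521  0.1788] yaw -85.88 F [-0.77  0.12  5.74] T [0.026 0.296 0.005] w 0.295 j7 -1.02
0.00530126693774946
```

Request:
{"method": "arm_command", "body": {"moves": [[[1,0,0,0,4],[1,0,0,0,7],[1,0,0,0,7],[1,0,0,0,7],[1,0,0,0,7],[1,0,0,0,7],[1,0,0,0,7],[1,0,0,0,4],[1,0,0,0,2],[1,0,0,0,1],[1,0,0,0,0.5],[1,0,0,0,0]]]}}

```text
clock: 42.72
position: [0.4807, -0.1526, 0.1789]
ee_rot: [0.643, -0.296, -0.642, -0.295]
ft_force: [-2.7, -2.0, 6.7]
grip_width: 0.295
```

Request:
{"method": "arm_command", "body": {"moves": [[[1,0,0,0,0],[1,0,0,0,0],[1,0,0,0,0],[1,0,0,0,0],[1,0,0,0,0]]]}}

```text
clock: 43.13
position: [0.4807, -0.1526, 0.1789]
ee_rot: [0.643, -0.295, -0.642, -0.295]
ft_force: [-2.6, -2.7, 5.7]
grip_width: 0.298
```

```bash
python3 -c "
from look import *
o,y=st();print(o['tau'][6],'screw',y+np.degrees(-o['tau'][6]/2))"
```

```text
t 43.13 pos [ 0.4807 -0.1526  0.1789] yaw -139.37 F [-2.63 -2.71  5.73] T [-0.564  0.561  0.269] w 0.298 j7 -1.83
-0.26639590971171856 screw -131.7391758005672
```

Request:
{"method": "arm_command", "body": {"moves": [[[1,0,0,0,0.7],[1,0,0,0,0.4],[1,0,0,0,0],[1,0,0,0,0],[1,0,0,0,0],[1,0,0,0,0]]]}}

```text
clock: 43.63
position: [0.4807, -0.1527, 0.1789]
ee_rot: [0.64, -0.302, -0.639, -0.301]
ft_force: [-2.5, -1.6, 6.5]
grip_width: 0.296
```

```bash
python3 -c "
from look import *
o,y=st();print(o['tau'][6],'screw',y+np.degrees(-o['tau'][6]/2))"
```

```text
t 43.63 pos [ 0.4807 -0.1527  0.1789] yaw -140.48 F [-2.48 -1.57  6.5 ] T [-0.507  0.518  0.231] w 0.296 j7 -1.84
-0.25003706105053425 screw -133.31603741516128
```

Request:
{"method": "arm_command", "body": {"moves": [[[0,0,0,0,0],[0,0,0,0,0],[0,0,0,0,0],[0,0,0,0,0]]]}}

```text
clock: 43.97
position: [0.4805, -0.1516, 0.1779]
ee_rot: [-0.64, 0.301, 0.64, 0.301]
ft_force: [0.7, -0.4, 0.4]
grip_width: 0.851
```

Request:
{"method": "arm_command", "body": {"moves": [[[0,-0.7,0,0,0],[0,-0.74,0,0,-7],[0,0,0,0,-2],[0,0,0,0,0],[0,0,0,0,0]]]}}

```text
clock: 44.38
position: [0.4804, -0.1515, 0.2137]
ee_rot: [-0.661, 0.25, 0.661, 0.251]
ft_force: [0.0, 0.5, -0.5]
grip_width: 1.001
```

```bash
python3 - <<'E'
from look import *
st()
im=manip.camera("wrist")
cv2.imwrite("pics/w10.png",im[:,:,::-1]);st()
E
python3 edge.py w10
```

```text
t 44.38 pos [ 0.4804 -0.1515  0.2137] yaw -131.53 F [ 0.02  0.53 -0.47] T [0.013 0.012 0.014] w 1.001 j7 -1.77
t 44.43 pos [ 0.4802 -0.1516  0.2135] yaw -131.55 F [ 0.97  0.1  -0.19] T [ 0.033  0.022 -0.001] w 1.005 j7 -1.77
pics/w10.png edge angle ccw -0.9 29 0.12 mid 257.3
```

View pics/w10.png

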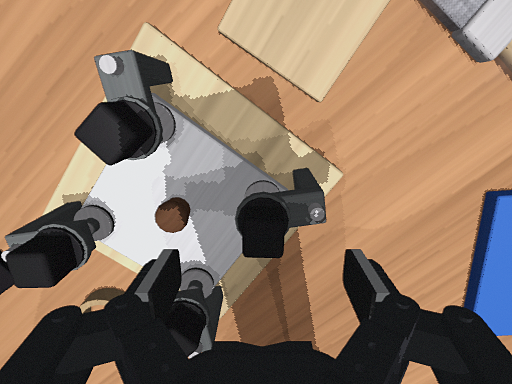

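Request:
{"method": "arm_command", "body": {"moves": [[[0,0,-0.63,0.85,0],[0,0,-0.63,0.85,0],[0,0,-0.63,0.85,0],[0,0,-0.64,0.86,0],[0,0,0,0,-7],[0,0,0,0,-7],[0,0,0,0,-7],[0,0,0,0,-7],[0,0,0,0,-7],[0,0,0,0,-7],[0,0,0,0,-7],[0,0,0,0,-1.5]]]}}

```text
clock: 45.43
position: [0.458, -0.048, 0.2134]
ee_rot: [-0.704, -0.058, 0.705, -0.058]
ft_force: [0.5, -0.2, -0.1]
grip_width: 0.999
```

Request:
{"method": "arm_command", "body": {"moves": [[[0,0,0,0,0],[0,0,0,0,0],[0,0,0,0,0]]]}}

```text
clock: 45.68
position: [0.4582, -0.0481, 0.2137]
ee_rot: [-0.705, -0.055, 0.705, -0.055]
ft_force: [0.6, -0.2, -0.5]
grip_width: 1.002
```

```bash
python3 - <<'E'
from look import *
st()
im=manip.camera("wrist")
cv2.imwrite("pics/w11.png",im[:,:,::-1]);st()
E
python3 edge.py w11
```

```text
t 45.68 pos [ 0.4582 -0.0481  0.2137] yaw -81.09 F [ 0.58 -0.24 -0.48] T [ 0.    -0.01  -0.022] w 1.002 j7 -1.36
t 45.73 pos [ 0.4583 -0.048   0.2137] yaw -81.06 F [-0.29  0.21 -0.35] T [-0.016 -0.006  0.029] w 1.001 j7 -1.36
pics/w11.png edge angle ccw -3.99 29 0.09 mid 258.1
```

View pics/w11.png

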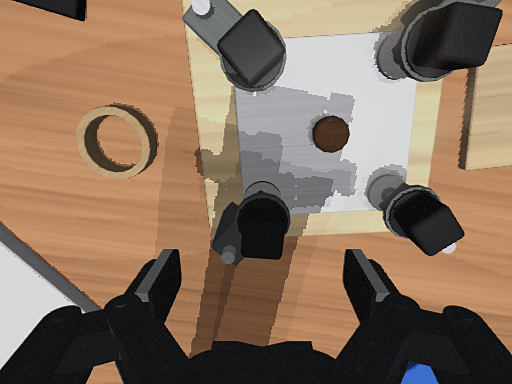

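Request:
{"method": "arm_command", "body": {"moves": [[[0,0.7,0,0,4],[0,0.7,0,0,0],[0.3,0.04,0,0,0],[1,0,0,0,0],[1,0,0,0,0],[1,0,0,0,0],[1,0,0,0,0],[1,0,0,0,0],[1,0,0,0,0],[1,0,0,0,0],[1,0,0,0,0]]]}}

```text
clock: 46.65
position: [0.459, -0.0483, 0.1789]
ee_rot: [0.707, 0.031, -0.706, 0.031]
ft_force: [-1.3, -2.7, 7.1]
grip_width: 0.296
```

```bash
python3 -c "
from look import *
o,_=st();print(o['tau'][6])"
```

```text
t 46.65 pos [ 0.459  -0.0483  0.1789] yaw -84.97 F [-1.26 -2.66  7.1 ] T [-0.262  0.439 -0.026] w 0.296 j7 -1.29
0.01695481245405972
```

Request:
{"method": "arm_command", "body": {"moves": [[[1,0,0,0,4],[1,0,0,0,7],[1,0,0,0,7],[1,0,0,0,7],[1,0,0,0,7],[1,0,0,0,7],[1,0,0,0,6],[1,0,0,0,4],[1,0,0,0,2],[1,0,0,0,1],[1,0,0,0,0.5],[1,0,0,0,0]]]}}

```text
clock: 47.65
position: [0.4588, -0.049, 0.1789]
ee_rot: [0.648, -0.285, -0.647, -0.285]
ft_force: [-2.8, -4.9, 9.3]
grip_width: 0.29
```

Request:
{"method": "arm_command", "body": {"moves": [[[1,0,0,0,0],[1,0,0,0,0],[1,0,0,0,0],[1,0,0,0,0],[1,0,0,0,0]]]}}

```text
clock: 48.07
position: [0.4588, -0.0489, 0.1789]
ee_rot: [0.648, -0.285, -0.647, -0.285]
ft_force: [-3.4, -5.3, 9.1]
grip_width: 0.293
```

```bash
python3 -c "
from look import *
o,y=st();print(o['tau'][6],'screw',y+np.degrees(-o['tau'][6]/2))"
```

```text
t 48.07 pos [ 0.4588 -0.0489  0.1789] yaw -137.46 F [-3.39 -5.32  9.07] T [-0.999  0.739  0.272] w 0.293 j7 -2.16
-0.26960919611155987 screw -129.7409476460931
```

Request:
{"method": "arm_command", "body": {"moves": [[[1,0,0,0,0.5],[1,0,0,0,0.3],[1,0,0,0,0],[1,0,0,0,0],[1,0,0,0,0],[1,0,0,0,0]]]}}

```text
clock: 48.57
position: [0.4588, -0.049, 0.1789]
ee_rot: [0.646, -0.289, -0.645, -0.289]
ft_force: [-3.5, -5.0, 10.6]
grip_width: 0.293
```

```bash
python3 -c "
from look import *
o,y=st();print(o['tau'][6],'screw',y+np.degrees(-o['tau'][6]/2))"
```

```text
t 48.57 pos [ 0.4588 -0.049   0.1789] yaw -138.27 F [-3.45 -4.95 10.63] T [-0.999  0.753  0.242] w 0.293 j7 -2.17
-0.24448122829198837 screw -131.26975001919254
```

Request:
{"method": "arm_command", "body": {"moves": [[[0,0,0,0,0],[0,0,0,0,0],[0,0,0,0,0],[0,0,0,0,0]]]}}

```text
clock: 48.9
position: [0.4585, -0.0477, 0.178]
ee_rot: [-0.645, 0.289, 0.645, 0.289]
ft_force: [0.1, 0.1, 0.3]
grip_width: 0.849
```

Request:
{"method": "arm_command", "body": {"moves": [[[0,-0.7,0,0,0],[0,-0.74,0,0,-7],[0,0,0,0,-1],[0,0,0,0,0],[0,0,0,0,0]]]}}

```text
clock: 49.32
position: [0.4582, -0.0474, 0.2135]
ee_rot: [-0.664, 0.243, 0.664, 0.244]
ft_force: [0.1, -0.0, 0.1]
grip_width: 0.999
```

```bash
python3 - <<'E'
from look import *
st()
im=manip.camera("wrist")
cv2.imwrite("pics/w12.png",im[:,:,::-1]);st()
E
python3 edge.py w12
```

```text
t 49.32 pos [ 0.4582 -0.0474  0.2135] yaw -130.31 F [ 0.07 -0.01  0.13] T [-0.011 -0.056  0.034] w 0.999 j7 -2.21
t 49.37 pos [ 0.458  -0.0477  0.2133] yaw -130.33 F [-0.47 -0.07 -0.65] T [0.023 0.032 0.021] w 1.002 j7 -2.21
pics/w12.png edge angle ccw 7.14 29 5.71 mid 262.3
```

View pics/w12.png

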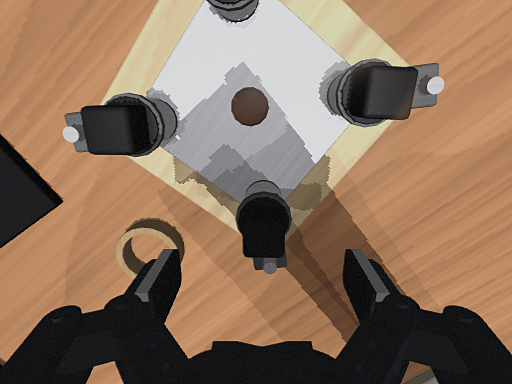

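```bash
python3 - <<'E'
import cv2,numpy as np
T=[]
for n in ("w11","w12"):
    a=cv2.imread(f"pics/{n}.png")[228:270,236:292]
    T.append(cv2.resize(np.clip((a/255.)**.5*320,0,255).astype(np.uint8),None,fx=7,fy=7,interpolation=cv2.INTER_CUBIC))
cv2.imwrite("pics/cmpC.png",np.hstack(T))
g=cv2.imread("pics/w12.png",0).astype(float)
P=[]
for c in range(248,279):
    col=g[253:263,c];d=np.diff(col)
    # first crossing of significant rise
    k=np.argmax(d>0.35*d.max()) if d.max()>6 else -1
    P.append((c,253+k+.5,round(d.max())))
print(P)
E
```

```text
[(248, np.float64(256.5), 73), (249, np.float64(256.5), 70), (250, np.float64(256.5), 72), (251, np.float64(256.5), 77), (252, np.float64(256.5), 56), (253, np.float64(256.5), 28), (254, np.float64(256.5), 19), (255, np.float64(256.5), 23), (256, np.float64(253.5), 22), (257, np.float64(256.5), 21), (258, np.float64(256.5), 23), (259, np.float64(256.5), 20), (260, np.float64(256.5), 26), (261, np.float64(256.5), 22), (262, np.float64(256.5), 17), (263, np.float64(256.5), 24), (264, np.float64(256.5), 42), (265, np.float64(256.5), 47), (266, np.float64(257.5), 51), (267, np.float64(257.5), 55), (268, np.float64(257.5), 57), (269, np.float64(257.5), 60), (270, np.float64(257.5), 61), (271, np.float64(257.5), 61), (272, np.float64(257.5), 66), (273, np.float64(257.5), 60), (274, np.float64(257.5), 57), (275, np.float64(257.5), 46), (276, np.float64(257.5), 29), (277, np.float64(257.5), 29), (278, np.float64(257.5), 30)]
```

View pics/cmpC.png

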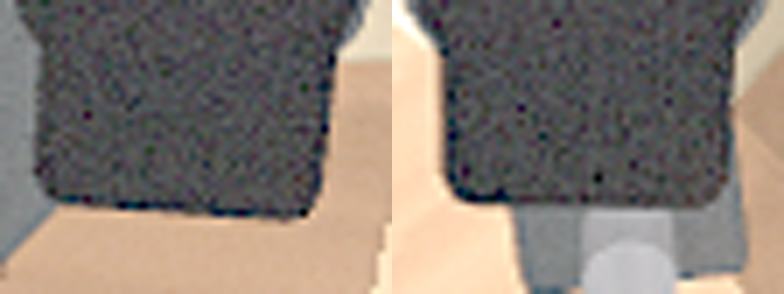

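Request:
{"method": "arm_command", "body": {"moves": [[[0,0,-0.12,-0.99,0],[0,0,-0.13,-0.99,0],[0,0,-0.12,-0.99,0],[0,0,-0.13,-0.99,0],[0,0,-0.12,-0.99,0],[0,0,-0.13,-0.99,0],[0,0,0,0,-7],[0,0,0,0,-7],[0,0,0,0,-7],[0,0,0,0,-7],[0,0,0,0,-7],[0,0,0,0,-7]]]}}

```text
clock: 50.37
position: [0.5732, -0.1237, 0.2133]
ee_rot: [-0.705, -0.011, 0.709, -0.012]
ft_force: [0.3, -0.3, -0.5]
grip_width: 0.999
```

Request:
{"method": "arm_command", "body": {"moves": [[[0,0,0,0,0],[0,0,0,0,0],[0,0,0,0,0]]]}}

```text
clock: 50.62
position: [0.5735, -0.1237, 0.2144]
ee_rot: [-0.706, -0.008, 0.708, -0.009]
ft_force: [0.2, 0.2, 0.7]
grip_width: 1.006
```

```bash
python3 - <<'E'
from look import *
st()
im=manip.camera("wrist")
cv2.imwrite("pics/w13.png",im[:,:,::-1]);st()
E
python3 edge.py w13
```

```text
t 50.62 pos [ 0.5735 -0.1237  0.2144] yaw -88.63 F [0.24 0.18 0.75] T [ 0.041 -0.002  0.019] w 1.006 j7 -1.13
t 50.67 pos [ 0.5735 -0.1236  0.2146] yaw -88.57 F [-0.37  0.32  0.04] T [-0.023  0.039  0.01 ] w 0.998 j7 -1.12
pics/w13.png edge angle ccw -2.43 24 0.36 mid 242.0
```

View pics/w13.png

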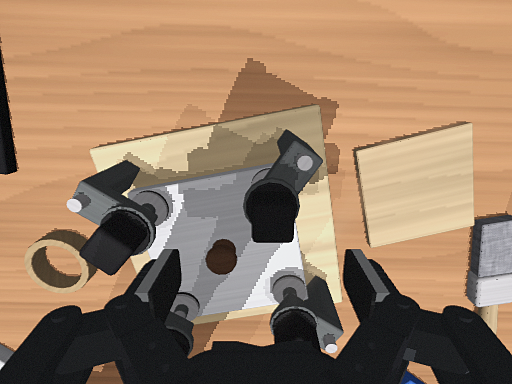

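Request:
{"method": "arm_command", "body": {"moves": [[[0,0,0.24,-0.39,0],[0,0,0,0,0],[0,0,0,0,0]]]}}

```text
clock: 50.92
position: [0.5835, -0.1295, 0.215]
ee_rot: [-0.706, -0.009, 0.708, -0.01]
ft_force: [-0.2, -0.4, 0.2]
grip_width: 1.001
```

```bash
python3 - <<'E'
from look import *
st()
im=manip.camera("wrist")
cv2.imwrite("pics/w14.png",im[:,:,::-1]);st()
E
python3 edge.py w14
```

```text
t 50.92 pos [ 0.5835 -0.1295  0.215 ] yaw -88.47 F [-0.23 -0.41  0.22] T [-0.031 -0.042 -0.023] w 1.001 j7 -1.11
t 50.97 pos [ 0.5834 -0.1293  0.215 ] yaw -88.44 F [-0.05 -0.76 -0.07] T [-0.04   0.05   0.001] w 0.995 j7 -1.11
pics/w14.png edge angle ccw 0.18 27 0.02 mid 255.9
```

View pics/w14.png

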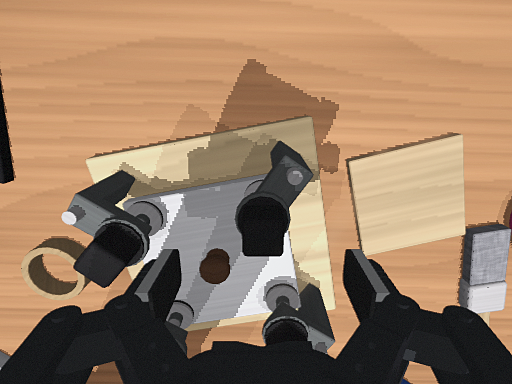

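Request:
{"method": "arm_command", "body": {"moves": [[[0,0.7,0,0,0],[0,0.7,0,0,0],[0.3,0.08,0,0,0],[1,0,0,0,0],[1,0,0,0,0],[1,0,0,0,0],[1,0,0,0,0],[1,0,0,0,0],[1,0,0,0,0],[1,0,0,0,0],[1,0,0,0,0]]]}}

```text
clock: 51.88
position: [0.584, -0.1299, 0.1795]
ee_rot: [0.707, 0.01, -0.707, 0.01]
ft_force: [-1.5, -1.2, 6.6]
grip_width: 0.296
```

```bash
python3 -c "
from look import *
o,_=st();print(o['tau'][6])"
```

```text
t 51.88 pos [ 0.584  -0.1299  0.1795] yaw -88.38 F [-1.5  -1.2   6.62] T [-0.222  0.311 -0.011] w 0.296 j7 -1.08
0.01145803282270208
```

Request:
{"method": "arm_command", "body": {"moves": [[[1,0,0,0,4],[1,0,0,0,7],[1,0,0,0,7],[1,0,0,0,7],[1,0,0,0,7],[1,0,0,0,7],[1,0,0,0,5],[1,0,0,0,4],[1,0,0,0,2],[1,0,0,0,1],[1,0,0,0,0.5],[1,0,0,0,0]]]}}

```text
clock: 52.88
position: [0.5841, -0.1299, 0.1796]
ee_rot: [0.641, -0.298, -0.641, -0.298]
ft_force: [-1.7, -1.6, 7.4]
grip_width: 0.293
```

Request:
{"method": "arm_command", "body": {"moves": [[[1,0,0,0,0],[1,0,0,0,0],[1,0,0,0,0],[1,0,0,0,0],[1,0,0,0,0]]]}}

```text
clock: 53.3
position: [0.5841, -0.1299, 0.1796]
ee_rot: [0.642, -0.298, -0.641, -0.298]
ft_force: [-1.3, -1.7, 7.5]
grip_width: 0.293
```

```bash
python3 -c "
from look import *
o,y=st();print(o['tau'][6],'screw',y+np.degrees(-o['tau'][6]/2))"
```

```text
t 53.3 pos [ 0.5841 -0.1299  0.1796] yaw -139.85 F [-1.3  -1.65  7.49] T [-0.232  0.234  0.278] w 0.293 j7 -1.87
-0.24932253174483776 screw -132.7055881120561
```

Request:
{"method": "arm_command", "body": {"moves": [[[1,0,0,0,0.5],[1,0,0,0,0],[1,0,0,0,0],[1,0,0,0,0],[0,0,0,0,0],[0,0,0,0,0],[0,0,0,0,0],[0,0,0,0,0]]]}}

```text
clock: 53.97
position: [0.5835, -0.129, 0.1782]
ee_rot: [-0.64, 0.301, 0.64, 0.3]
ft_force: [-0.6, -0.0, 0.1]
grip_width: 0.853
```

Request:
{"method": "arm_command", "body": {"moves": [[[0,-0.7,0,0,0],[0,-0.74,0,0,-7],[0,0,0,0,0],[0,0,0,0,0],[0,0,0,0,0]]]}}

```text
clock: 54.38
position: [0.5835, -0.129, 0.2139]
ee_rot: [-0.656, 0.262, 0.658, 0.261]
ft_force: [-0.7, 0.8, -0.7]
grip_width: 1.002
```

```bash
python3 - <<'E'
from look import *
st()
im=manip.camera("wrist")
cv2.imwrite("pics/w15.png",im[:,:,::-1]);st()
E
python3 edge.py w15
```

```text
t 54.38 pos [ 0.5835 -0.129   0.2139] yaw -133.42 F [-0.72  0.84 -0.73] T [-0.     0.079 -0.035] w 1.002 j7 -1.8
t 54.43 pos [ 0.5833 -0.129   0.2136] yaw -133.41 F [ 0.35 -0.51  0.07] T [ 0.022  0.044 -0.02 ] w 0.999 j7 -1.8
pics/w15.png edge angle ccw 1.66 29 0.1 mid 256.0
```

View pics/w15.png

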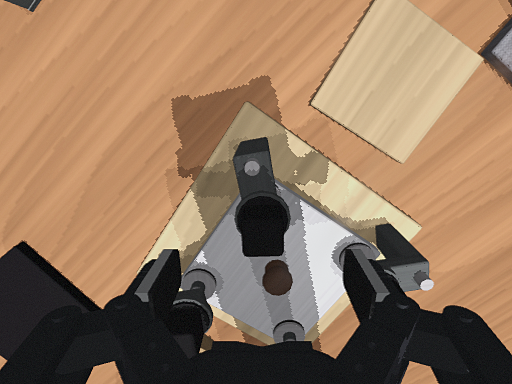

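Request:
{"method": "arm_command", "body": {"moves": [[[0,-0.8,0,0,0],[0,-1,0,0,0],[0,-1,0,0,0],[0,-1,0,0,0],[0,-0.6,0,0,0],[0,0,0,0,0],[0,0,0,0,0]]]}}

```text
clock: 55.02
position: [0.5838, -0.1291, 0.324]
ee_rot: [-0.657, 0.262, 0.657, 0.261]
ft_force: [0.7, -0.4, -1.2]
grip_width: 0.999
```

```bash
python3 - <<'E'
from look import *
st()
a=manip.camera("side");b=manip.camera("wrist")
cv2.imwrite("pics/end.png",cv2.resize(np.hstack([a,b])[:,:,::-1],(800,300)))
r=lambda f:cv2.imread(f)[:,:,::-1]
d=np.abs(a.astype(int)-r("pics/side0.png")).max(2)
E
```

```text
t 55.02 pos [ 0.5838 -0.1291  0.324 ] yaw -133.38 F [ 0.7  -0.37 -1.17] T [0.023 0.058 0.004] w 0.999 j7 -1.86
```

View pics/end.png

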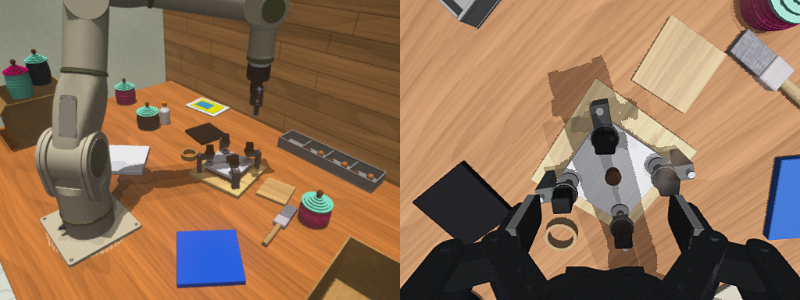

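The pictures show all four screws turned, the wood knob still on the middle of the plate, the bystanders where they were, and the arm clear at 0.32 m. I'm handing in now.

```bash
python3 -c "
from workcell import manip
print(manip.hand_in())"
```

```text
the job is handed in; nothing more can be done
None
```

I tightened all four screws clockwise in crisscross order over two passes and handed the job in at about 55 s of the 72 s. No verdict was reported. I chose the grey plate on the press: of the four plates seen, one is black and one is blue, and it is the smaller of the two grey ones.

I label the screws A to D; A is opposite B and C is opposite D. The order in both passes was A, B, C, D.

- **Pass 1 (snug):** I turned each screw until the last-joint torque read 0.091–0.100 N m, against about 0.035 N m loose. That is 0.055–0.063 N m above loose, where snug is about 0.06.
- **Pass 2 (eighth of a turn, 45°):** Wrist pictures before and after each turn, with the knob let go, gave these angles:

| Screw | Turned in pass 2 |
|---|---|
| A | about 44.6° |
| B | about 46.6° |
| C | about 47° |
| D | about 43.5° |

**Checks that disagreed:**
- The torque-based angles differed from the pictures by about 1–2°.
- My edge fit failed on the last picture of C because the bracket showed behind the knob, so I read that angle by eye from an enlarged crop.
- On the way to D one move stopped about 10 mm short. I corrected it before descending.

In the last side and wrist pictures the wood knob still stands on the middle of the plate and nothing around looks moved. I compared these by eye only. The gripper was open, clear of everything and reading no load.

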